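Stack the tins from the tilt-out bin into a pyramid

ROBOT

A 7-joint arm with a two-finger parallel gripper is mounted at the origin on the work surface. World frame = base frame: x ahead of the robot, y to its left, z up, the work surface at z = 0. Lengths are in m, angles in rad, forces in N, time in s.
With the tool pointing down it reaches from about 0.425 to 0.95 m from the base axis. Payload 16.7 kg.
Tool frame: the origin (TCP) lies midway between the tips of the shut fingers; the grasp point (between the pads) lies grip_point_offset behind it (grip_point_offset is the distance from the TCP to the grasp point, in m); z points along the fingers, y is the direction in which the jaws open and shut (so a half turn about z gives the same grasp; the last joint's range is limited). The gripper opens to 94 mm and grips with 3 to 60 N. Pads are 16 mm wide; open, the fingers measure 119 mm over their backs; the gripper's body (75 mm by 177 mm) begins 78 mm behind the grasp point.
Start: joints at [1.173, 0.426, 0.074, 1.606, -0.034, 1.111, -0.067], TCP at [0.166, -0.654, 0.205] pointing down, gripper open.
Joint ranges: [-2.85, 2.85], [-0.5, 2.14], [-1.23, 1.37], [0.21, 2.46], [-1.02, 4.16], [0.16, 2.05], [-2.73, 2.73]. Speed limits (rad/s): [1.89, 1.89, 2.39, 2.39, 3.01, 3.01, 3.01].

INTERFACE

Orientations are given as a unit quaternion [w, x, y, z].
In Python, from station import sense, capture, get_calibration, close_job, silhouettes, tip_of, grip_point_offset gives the robot as it stands.
- The arm moves only by the tool move_arm, never from a script. Its argument "series" is a list of rows, each an object of numbers: "fingers": the gripper command: -1 is shut, 1 is fully open, values between are in proportion; "dx", "dy", "dz": the shift along the tool's x, y, z in cm; "ax", "ay", "az": the turn, a rotation vector about the tool's x, y, z in units of 8 degrees (1.0 is 8 degrees). A call has 1 to 12 rows; each row is the pose to reach, as a shift and turn from the pose commanded when the call began, along the tool's axes at that moment; what a row does not reach only later rows make up. A row lasts 1/10 s, in which the tool goes at most 50 mm and 8.59 degrees, less where a joint would pass 70% of its speed; a pose out of reach is approached as far as the arm can. A call with a gripper value outside its range is refused whole. The fingers move at their own pace and stop on an object; "force" is the grip in N (left out, the last holds). Time passes only in rows, so rows that repeat a pose let the fingers close. It gives the time, the measured TCP pose, the force and the opening at its end, in the units of the state.
- sense(): the state, without advancing time (a new reading comes with each control period).
- capture(name): name is "scene" or "side" or "wrist"; returns the picture (384x512x3 uint8, blue, green, red); there is no depth.
- get_calibration(name): a dict with "camera_matrix" (3x3 intrinsics, pixels), "position" and "attitude" of the camera in the world. Camera axes: x right, y down, z forward; pixel columns grow to the right and rows downward; lengths in m; the calibration is good to about 2 mm. A picture is of the moment at which its call begins: read the wrist's pose just before it. get_calibration takes no time and is no camera call; for the wrist camera it gives the pose at the moment of the call.
- close_job(): hands the job in, once; it reports no verdict.
Trained networks look in the newest picture that a camera, given by its name, has taken for a name from the list of things; names that differ only in an ending like _2 or _b are one class to them, and where a whole thing is asked for, a point or a joint stands for the part that bears it (a point fixed in the world has none). Each returns a list of dicts, best first, with "score" (0 to 1); they miss things now and then, are a little off and sometimes report something else, mostly with a low value. They report only what shows in the picture. A call takes as long as a camera call. They do not tell look-alikes from the thing itself.
- silhouettes(camera, query): "pixels" (384x512 bool, what is visible of it).
- tip_of(camera, query): "position" ([x, y, z] in m, in world coordinates, good to about 4 mm: a listed point, or the origin of a listed thing).
The state is a dict: "time_s": time; "joint_pos": joint angles; "joint_velocities": joint speeds; "tau": joint torques, N m; "tool_pos": TCP position; "ee_rot": TCP orientation; "ft_force": force on the tool from outside, world axes, zero at the start; "moment": the same for the moment, N m; "gripper_width": finger opening in m.
Only numpy, scipy, OpenCV 4.12 (cv2) and the standard library are available. Lean on these libraries where they do the work, as an engineer would, in place of code of your own. Each camera call takes 0.05 s, during which the arm holds its last target.

TASK

Take every food tin out of the beige tilt-out bin and build a pyramid of them lying in the steel rack, axes running from one end lip to the other: three side by side to fill the base, then the others saddled in the gaps of the layer below, up to two and then one on top. Once they are all stacked, push the bin's front panel fully shut. Leave the creamer and the pepper pot in the bin and the things on the counter where they are.

Things in the scene. Friction and masses are not known exactly. Their poses are not given: they have to be found in the camera images.
- tin1: food tin, a steel cylinder 48 mm in diameter and 60 mm long with red label band; origin at its very centre, x along its axis; may be absent
- tin2: food tin, a steel cylinder 48 mm in diameter and 60 mm long with blue label band; origin at its very centre, x along its axis; may be absent
- tin3: food tin, a steel cylinder 48 mm in diameter and 60 mm long with yellow label band; origin at its very centre, x along its axis; may be absent
- tin4: food tin, a steel cylinder 48 mm in diameter and 60 mm long with green label band; origin at its very centre, x along its axis; may be absent
- tin5: food tin, a steel cylinder 48 mm in diameter and 60 mm long with purple label band; origin at its very centre, x along its axis; may be absent
- tin6: food tin, a steel cylinder 48 mm in diameter and 60 mm long with orange label band; origin at its very centre, x along its axis; may be absent
- bin: fixed beige plastic bin; origin under the centre of its floor, front panel on its -x side; level floor 8 mm thick, inside 226 mm (x) by 250 mm (y), walls 5 mm thick, 78 mm above the counter at the back (+x) and ends (+-y). Tins lie on the floor, axes roughly along the bin's y, some 6 mm apart side by side, 50 mm end to end; a creamer and a pepper pot stand among them
- flap (a joint): angle of the bin's tilt-out front panel, rad: 0 upright and shut, grows as it leans outward (bin's -x), starts at 0.4 to 0.75, stays where it is left. The hinge runs along the bin's y through bin (-113, 0, 10) mm; the panel is 246 mm wide, 6 mm thick (outer side) and 84 mm tall from the hinge
- flap_lip (a point): middle of the outer edge of the small lip along the top of the front panel, 83 mm up the panel from the hinge and 12 mm outward of the hinge plane
- rack: low stainless rack fixed to the counter, for tins lying side by side with their axes along the rack's x; origin under the centre of its base; base 4 mm thick, inside 149 mm (y) by 76 mm (x), so that three tins fill it; side walls (+-y) 4 mm thick, tops 40 mm above the counter; end lips (+-x) only 10 mm above the counter
- creamer: small white ceramic creamer, 46 mm across, 60 mm tall, standing in the bin; origin under its base
- pepper_pot: dark wooden pepper pot, 44 mm across, 68 mm tall, standing in the bin; origin under its base
- egg_ring: stainless egg ring, 90 mm across, 20 mm high, on the counter; origin at the centre of its underside
- pinch_bowl: glass pinch bowl, 84 mm across, 38 mm high, on the counter; origin under its base
- turner: teal pancake turner, 270 mm long, lying along its x on the counter
- tongs: locking tongs, 230 mm long, lying along their x on the counter
Not all that is in view belongs to the job. Leave any brown or purple look-alike of the rack alone.

How it is judged:
By the outcome, as a careful person would: the job done as asked, in the order asked, and still so for the second after the job is handed in, with the robot touching nothing.
Of tin1, tin2, tin3, tin4, tin5, tin6 only 4 to 6 are there at a start; the rules pass over those that are not, and their reading is None.
At some moment in a run one of tin1, tin2, tin3, tin4, tin5, tin6 may be knocked a few centimetres aside while the robot is not near it.
It also fails if it takes over 210 s, if anything falls off the work surface, if the arm or the gripper's body presses on something with over 40 N, if the wrist force passes 120 N, or if a joint passes its speed limit or range.

## Working session

There is one attempt and no reset: what is moved stays moved. The work goes in short steps, Python scripts to look and compute and a tool call to move; the robot and the scene stay as the last step left them, time stands still between calls to the robot, and variables do not carry over. Pictures are saved under pics/ and viewed, and the job is handed in when it is done.

Besides the shell and the picture viewer there is one more tool, called after "Call:" as name([rows], argument=value, ...), one row to a line, values as JSON. move_arm: Moves the arm, as the interface text tells. Its arguments: {"type":"object","properties":{"series":{"type":"array"},"force":{"type":"number"}},"required":["series"]}

```bash
ls; mkdir -p pics; python3 - <<'E'
from station import *
import cv2
print(sense()); print(grip_point_offset)
for n in ["scene","side","wrist"]:
    im=capture(n); cv2.imwrite(f"pics/{n}0.png",im); c=get_calibration(n); print(n,c)
E
```

```text
pics
{'time_s': 0.0, 'joint_pos': array([ 1.17250099,  0.42671634,  0.07387188,  1.60661652, -0.03409237,
        1.11080526, -0.06708221]), 'joint_velocities': array([-1.02617110e-03,  8.87989996e-04,  9.19410864e-04,  5.71983496e-05,
       -1.73249701e-03,  6.65794013e-04,  9.93547097e-04]), 'tau': array([-1.37443922e-04, -9.35813427e+01,  3.66686046e+00, -4.54182780e+01,
       -4.88256931e-02,  2.04029371e-02,  2.16999642e-04]), 'tool_pos': array([ 0.16605317, -0.65379569,  0.2047825 ]), 'ee_rot': array([-6.28717467e-04,  9.92274232e-01,  1.24062222e-01, -1.33733608e-04]), 'ft_force': array([ 0.36315771, -0.6895841 ,  0.40437449]), 'moment': array([ 0.0683885 , -0.00134274,  0.01822294]), 'gripper_width': 0.09383958649357053}
0.0188
scene {'camera_matrix': array([[369.510591  ,   0.        , 254.19921148],
       [  0.        , 369.510591  , 186.37367143],
       [  0.        ,   0.        ,   1.        ]]), 'position': array([ 1.17990667, -0.37093064,  0.91416453]), 'attitude': array([-0.30088446,  0.78393224,  0.50613567, -0.19683867])}
side {'camera_matrix': array([[369.4112812 ,   0.        , 258.9778956 ],
       [  0.        , 369.4112812 , 189.49613396],
       [  0.        ,   0.        ,   1.        ]]), 'position': array([0.4774777 , 0.69508173, 0.98608898]), 'attitude': array([ 0.00621753, -0.01139183,  0.93872437, -0.34442435])}
wrist {'camera_matrix': array([[294.88483414,   0.        , 252.41022869],
       [  0.        , 294.88483414, 188.70470491],
       [  0.        ,   0.        ,   1.        ]]), 'position': array([ 0.23541893, -0.63742572,  0.38508596]), 'attitude': array([ 0.09681759,  0.78340359, -0.60921639, -0.07589833])}
```

View pics/scene0.png

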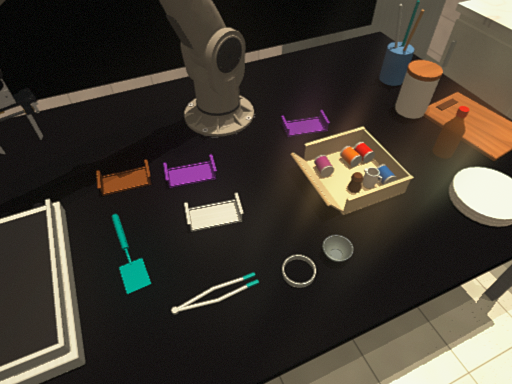

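View pics/side0.png

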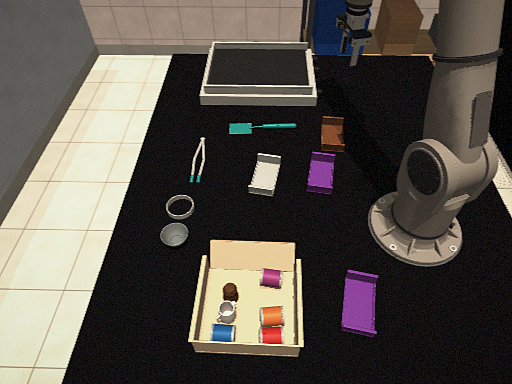

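View pics/wrist0.png

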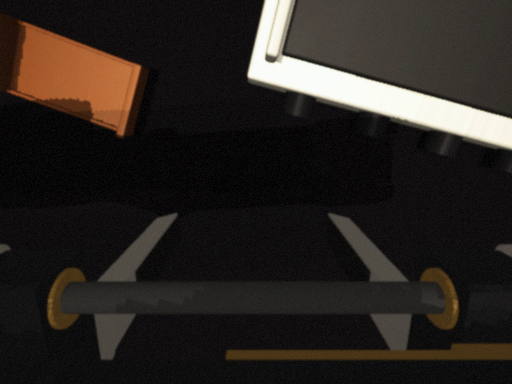

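```bash
cat > h.py <<'E'
import numpy as np, cv2
from scipy.spatial.transform import Rotation as R
from station import *
def Rq(q): q=np.asarray(q); return R.from_quat([q[1],q[2],q[3],q[0]])
def ray(c,uv):
    K=c["camera_matrix"]; d=np.linalg.solve(K,[uv[0],uv[1],1.0]); d=Rq(c["attitude"]).apply(d); return np.array(c["position"]),d/np.linalg.norm(d)
def proj(c,P):
    P=np.atleast_2d(P); X=Rq(c["attitude"]).inv().apply(P-c["position"]); u=X@c["camera_matrix"].T; return u[:,:2]/u[:,2:]
def onz(c,uv,z):
    o,d=ray(c,uv); return o+d*(z-o[2])/d[2]
def tri(obs):
    A=0;b=0
    for c,uv in obs:
        o,d=ray(c,uv); M=np.eye(3)-np.outer(d,d); A=A+M; b=b+M@o
    p=np.linalg.solve(A,b); return p
E
python3 - <<'E'
from h import *
cs={n:get_calibration(n) for n in["scene","side"]}
for n in cs: capture(n)
for q in ["tin1","tin2","tin3","tin4","tin5","tin6","creamer","pepper_pot","bin","flap_lip","rack"]:
    for n in cs:
        for d in tip_of(n,q)[:5]: print(q,n,round(d["score"],2),np.round(d["position"],4),np.round(proj(cs[n],d["position"])[0]))
print(sense()["time_s"])
E
```

```text
tin1 scene 0.81 [0.4584 0.2047 0.0327] [323. 165.]
tin1 scene 0.73 [0.458  0.3218 0.0285] [352. 156.]
tin1 scene 0.7 [0.4619 0.3698 0.0293] [364. 153.]
tin1 scene 0.53 [0.5869 0.3663 0.0374] [386. 175.]
tin1 scene 0.24 [0.7575 0.0719 0.0016] [336. 253.]
tin1 side 0.96 [0.4605 0.3186 0.0359] [271. 315.]
tin1 side 0.7 [0.4581 0.2044 0.0297] [272. 276.]
tin1 side 0.64 [0.4596 0.3715 0.0324] [271. 336.]
tin1 side 0.61 [0.5807 0.3682 0.0341] [223. 333.]
tin2 scene 0.81 [0.4584 0.2047 0.0327] [323. 165.]
tin2 scene 0.73 [0.458  0.3218 0.0285] [352. 156.]
tin2 scene 0.7 [0.4619 0.3698 0.0293] [364. 153.]
tin2 scene 0.53 [0.5869 0.3663 0.0374] [386. 175.]
tin2 scene 0.24 [0.7575 0.0719 0.0016] [336. 253.]
tin2 side 0.96 [0.4605 0.3186 0.0359] [271. 315.]
tin2 side 0.7 [0.4581 0.2044 0.0297] [272. 276.]
tin2 side 0.64 [0.4596 0.3715 0.0324] [271. 336.]
tin2 side 0.61 [0.5807 0.3682 0.0341] [223. 333.]
tin3 scene 0.81 [0.4584 0.2047 0.0327] [323. 165.]
tin3 scene 0.73 [0.458  0.3218 0.0285] [352. 156.]
tin3 scene 0.7 [0.4619 0.3698 0.0293] [364. 153.]
tin3 scene 0.53 [0.5869 0.3663 0.0374] [38
[... 1829 characters left out ...]
. 297.]
bin scene 0.65 [ 0.5164  0.2875 -0.0034] [351. 176.]
flap_lip scene 0.85 [0.5122 0.1095 0.0612] [307. 178.]
flap_lip side 0.9 [0.5184 0.1107 0.0595] [251. 242.]
rack scene 0.89 [ 0.2856 -0.2088 -0.0043] [192. 176.]
rack scene 0.78 [0.2182 0.272  0.0021] [304. 126.]
rack scene 0.71 [ 0.2208 -0.4166  0.0044] [127. 180.]
rack scene 0.6 [ 0.4838 -0.1943 -0.0006] [216. 215.]
rack scene 0.39 [ 0.7324 -0.2876 -0.0019] [215. 295.]
rack side 0.79 [0.2187 0.2736 0.0008] [358. 306.]
rack side 0.78 [ 0.4855 -0.1975 -0.0019] [264. 178.]
rack side 0.7 [ 0.2223 -0.4179  0.003 ] [331. 137.]
rack side 0.63 [ 0.7346 -0.2843  0.0042] [198. 159.]
rack side 0.58 [ 0.2878 -0.2091 -0.0008] [319. 176.]
1.35
```

```bash
python3 - <<'E'
import cv2
a=cv2.imread("pics/side0.png")[235:360,185:310]; b=cv2.imread("pics/scene0.png")[120:245,160:410]
cv2.imwrite("pics/c1.png",cv2.resize(a,None,fx=4.8,fy=4.8,interpolation=cv2.INTER_CUBIC))
cv2.imwrite("pics/c2.png",cv2.resize(b,None,fx=3.2,fy=3.2,interpolation=cv2.INTER_CUBIC))
E
```

```text
(no output)
```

View pics/c1.png

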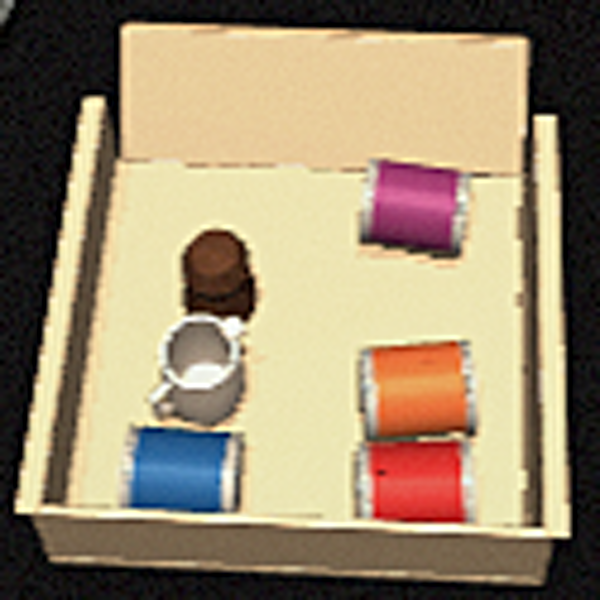

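View pics/c2.png

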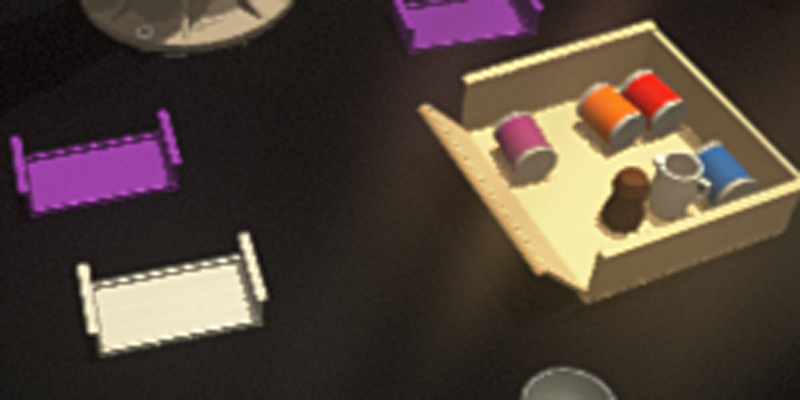

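```bash
cat >> h.py <<'E'
def toolR(yaw): # tool x at angle yaw, pointing down
    c,s=np.cos(yaw),np.sin(yaw); return R.from_matrix(np.array([[c,s,0],[s,-c,0],[0,0,-1.0]]))
def plan(pos,yaw_deg,s=None):
    s=s or sense(); Rc=Rq(s["ee_rot"]); d=Rc.inv().apply(np.array(pos)-s["tool_pos"])*100
    rv=(Rc.inv()*toolR(np.radians(yaw_deg))).as_rotvec(degrees=True)/8
    print("d",np.round(d,2),"a",np.round(rv,3),"dist",round(np.linalg.norm(d),1))
E
python3 - <<'E'
from h import *
s=sense();c=get_calibration("wrist")
Rc=Rq(s["ee_rot"])
print(Rc.inv().apply(c["position"]-s["tool_pos"]), (Rc.inv()*Rq(c["attitude"])).as_matrix().round(3))
print(Rc.as_matrix().round(3))
plan([0.485,-0.27,0.30],90)
E
```

```text
[ 0.07121864  0.00092573 -0.18017939] [[-0.    -0.97  -0.244]
 [ 1.    -0.     0.   ]
 [-0.    -0.244  0.97 ]]
[[ 0.969  0.246  0.   ]
 [ 0.246 -0.969  0.   ]
 [ 0.    -0.    -1.   ]]
d [ 40.36 -29.39  -9.45] a [-0.000e+00 -1.000e-03 -9.469e+00] dist 50.8
```

Call:
move_arm([
  {"dz":-9.4},
  {"dz":-9.4},
  {"dx":20,"dy":-14.7,"dz":-9.4,"az":-4.7},
  {"dx":20,"dy":-14.7,"dz":-9.4,"az":-4.7},
  {"dx":20,"dy":-14.7,"dz":-9.4,"az":-4.7},
  {"dx":40.4,"dy":-29.4,"dz":-9.4,"az":-9.47},
  {"dx":40.4,"dy":-29.4,"dz":-9.4,"az":-9.47},
  {"dx":40.4,"dy":-29.4,"dz":-9.4,"az":-9.47},
  {"dx":40.4,"dy":-29.4,"dz":-9.4,"az":-9.47},
  {"dx":40.4,"dy":-29.4,"dz":-9.4,"az":-9.47},
  {"dx":40.4,"dy":-29.4,"dz":-9.4,"az":-9.47},
  {"dx":40.4,"dy":-29.4,"dz":-9.4,"az":-9.47},
])

```text
$.series[0]: bad value
```

```bash
python3 - <<'E'
from h import *
plan([0.485,-0.25,0.30],90)
E
```

```text
d [ 40.85 -31.33  -9.45] a [-0.000e+00 -1.000e-03 -9.469e+00] dist 52.3
```

Call:
move_arm([
  {"fingers":1,"dx":0,"dy":0,"dz":-9.4,"ax":0,"ay":0,"az":0},
  {"fingers":1,"dx":0,"dy":0,"dz":-9.4,"ax":0,"ay":0,"az":0},
  {"fingers":1,"dx":40.8,"dy":-31.3,"dz":-9.4,"ax":0,"ay":0,"az":-9.47},
  {"fingers":1,"dx":40.8,"dy":-31.3,"dz":-9.4,"ax":0,"ay":0,"az":-9.47},
  {"fingers":1,"dx":40.8,"dy":-31.3,"dz":-9.4,"ax":0,"ay":0,"az":-9.47},
  {"fingers":1,"dx":40.8,"dy":-31.3,"dz":-9.4,"ax":0,"ay":0,"az":-9.47},
  {"fingers":1,"dx":40.8,"dy":-31.3,"dz":-9.4,"ax":0,"ay":0,"az":-9.47},
  {"fingers":1,"dx":40.8,"dy":-31.3,"dz":-9.4,"ax":0,"ay":0,"az":-9.47},
  {"fingers":1,"dx":40.8,"dy":-31.3,"dz":-9.4,"ax":0,"ay":0,"az":-9.47},
  {"fingers":1,"dx":40.8,"dy":-31.3,"dz":-9.4,"ax":0,"ay":0,"az":-9.47},
  {"fingers":1,"dx":40.8,"dy":-31.3,"dz":-9.4,"ax":0,"ay":0,"az":-9.47},
  {"fingers":1,"dx":40.8,"dy":-31.3,"dz":-9.4,"ax":0,"ay":0,"az":-9.47},
])

```text
time_s: 2.55
tool_pos: [0.4766, -0.2599, 0.2999]
ee_rot: [0.0, 0.705, 0.709, 0.0]
ft_force: [0.7, -1.7, 0.4]
gripper_width: 0.0941
```

```bash
python3 - <<'E'
from h import *
plan([0.485,-0.25,0.30],90); print(sense()["joint_pos"].round(2))
E
```

```text
d [ 0.98  0.84 -0.01] a [0.004 0.003 0.035] dist 1.3
[ 0.72  0.16 -0.38  1.76  0.06  1.23  0.33]
```

```bash
python3 - <<'E'
from h import *
capture("scene"); capture("side")  # let settle
s=sense();c=get_calibration("wrist");im=capture("wrist");c2=get_calibration("wrist")
print(s["tool_pos"],c["position"],c2["position"],c2["attitude"])
np.save("cw1.npy",c,allow_pickle=True)
cv2.imwrite("pics/w1.png",im)
cv2.imwrite("pics/w1x.png",cv2.resize(im,(800,600),interpolation=cv2.INTER_CUBIC))
for d in silhouettes("wrist","rack")[:3]:
    p=d["pixels"]; ys,xs=np.where(p); print(d["score"],p.sum(),xs.min(),xs.max(),ys.min(),ys.max())
for d in tip_of("wrist","rack"): print(d)
E
```

```text
[ 0.47951308 -0.25540314  0.29983235] [ 0.47939667 -0.18582169  0.48008615] [ 0.47789131 -0.1887616   0.47981476] [1.22760211e-01 9.92432432e-01 2.69501384e-03 7.31116399e-04]
0.88 2989 66 129 206 280
0.74 6300 219 295 59 182
0.66 6532 88 160 66 189
{'position': [0.2834, -0.2105, -0.0007], 'score': 0.92}
{'position': [0.219, -0.4181, 0.003], 'score': 0.81}
{'position': [0.4848, -0.1988, -0.0018], 'score': 0.59}
```

View pics/w1x.png

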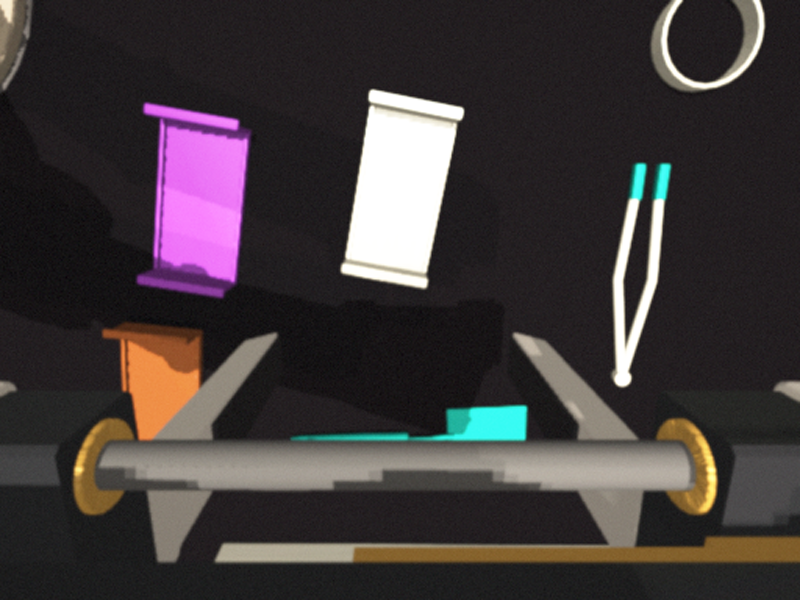

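```bash
cat > rack.py <<'E'
from h import *
from scipy.optimize import minimize
cams={n:get_calibration(n) for n in["scene","side"]}
ims={n:cv2.imread(f"pics/{n}0.png") for n in cams}
cams["wrist"]=np.load("cw1.npy",allow_pickle=True).item(); ims["wrist"]=cv2.imread("pics/w1.png")
roi={"scene":(178,187,250,240),"side":(240,145,290,205),"wrist":(210,50,305,190)}
def mask(n):
    im=ims[n];m=np.zeros(im.shape[:2],np.uint8);x0,y0,x1,y1=roi[n]
    g=im[y0:y1,x0:x1].min(2); m[y0:y1,x0:x1]=g>70; return m
M={n:mask(n) for n in cams}
def boxes(hx):
    def b(x0,x1,y0,y1,z0,z1): return np.array([[x,y,z] for x in(x0,x1) for y in(y0,y1) for z in (z0,z1)])
    return [b(-hx,hx,-.0785,.0785,0,.004),b(-hx,hx,-.0785,-.0745,0,.04),b(-hx,hx,.0745,.0785,0,.04),b(-hx,-hx+.004,-.0785,.0785,0,.01),b(hx-.004,hx,-.0785,.0785,0,.01)]
S=8
def render(n,p,hx):
    x,y,a=p[:3]; r=R.from_rotvec([0,0,a]); m=np.zeros((384,512),np.uint8); x0,y0,x1,y1=roi[n]
    big=np.zeros(((y1-y0)*4,(x1-x0)*4),np.uint8)
    for B in boxes(hx):
        uv=proj(cams[n],r.apply(B)+[x,y,0])
        uv=(uv-[x0,y0]+0.5)*4
        cv2.fillConvexPoly(big,cv2.convexHull((uv*16).round().astype(np.int32)),255,shift=4)
    return cv2.resize(big,(x1-x0,y1-y0),interpolation=cv2.INTER_AREA)/255
def cost(p,names=None):
    t=0
    for n in names or cams:
        x0,y0,x1,y1=roi[n]; t+=np.abs(render(n,p,p[3])-M[n][y0:y1,x0:x1]).sum()/M[n].sum()
    return t
for names in (None,["wrist"],["scene"],["side"]):
    best=min((minimize(cost,[.485,-.197,a,.042],args=(names,),method="Nelder-Mead",options=dict(initial_simplex=[[.485,-.197,a,.042],[.489,-.197,a,.042],[.485,-.193,a,.042],[.485,-.197,a+.08,.042],[.485,-.197,a,.044]])) for a in(-.25,-.15,-.05,.05,.15)),key=lambda r:r.fun)
    print(names,best.x.round(4),np.degrees(best.x[2]).round(2),best.fun)
for i in range(4):print(get_calibration("wrist")["position"],sense()["tool_pos"])
E
python3 rack.py
```

```text
None [ 0.4837 -0.1988 -0.1734  0.0426] -9.93 0.3809155137977607
['wrist'] [ 0.4854 -0.1922 -0.1751  0.0437] -10.03 0.08428615734518763
['scene'] [ 0.4823 -0.1984 -0.1815  0.0415] -10.4 0.102510868600834
['side'] [ 0.4842 -0.1995 -0.1684  0.0419] -9.65 0.15025335977087464
[ 0.47641713 -0.19186982  0.47958884] [ 0.47558149 -0.26180613  0.29944756]
[ 0.47641713 -0.19186982  0.47958884] [ 0.47558149 -0.26180613  0.29944756]
[ 0.47641713 -0.19186982  0.47958884] [ 0.47558149 -0.26180613  0.29944756]
[ 0.47641713 -0.19186982  0.47958884] [ 0.47558149 -0.26180613  0.29944756]
```

```bash
python3 - <<'E'
from h import *
s=sense();c=get_calibration("wrist");im=capture("wrist")
print(s["tool_pos"],s["joint_velocities"].round(3),Rq(s["ee_rot"]).inv().apply(c["position"]-s["tool_pos"]))
np.save("cw1.npy",c,allow_pickle=True)
cv2.imwrite("pics/w1.png",im)
E
python3 rack.py
```

```text
[ 0.47558149 -0.26180613  0.29944756] [ 0.022 -0.001  0.017  0.001  0.     0.002  0.001] [ 0.06991057  0.0008095  -0.18015139]
None [ 0.4837 -0.1989 -0.1738  0.0426] -9.96 0.38225160016041454
['wrist'] [ 0.4856 -0.1921 -0.1716  0.0436] -9.83 0.08411172589249541
['scene'] [ 0.4823 -0.1984 -0.1815  0.0415] -10.4 0.102510868600834
['side'] [ 0.4842 -0.1995 -0.1684  0.0419] -9.65 0.15025335977087464
[ 0.47614627 -0.19247433  0.47957834] [ 0.47522947 -0.26240216  0.29946424]
[ 0.47614627 -0.19247433  0.47957834] [ 0.47522947 -0.26240216  0.29946424]
[ 0.47614627 -0.19247433  0.47957834] [ 0.47522947 -0.26240216  0.29946424]
[ 0.47614627 -0.19247433  0.47957834] [ 0.47522947 -0.26240216  0.29946424]
```

```bash
cat >> rack.py <<'E'
for n,p in (("wrist",[.4837,-.1989,-.1738,.0426]),("side",[.4837,-.1989,-.1738,.0426])):
    im=cv2.resize(ims[n],None,fx=4,fy=4,interpolation=cv2.INTER_CUBIC); x0,y0,x1,y1=roi[n]
    r=R.from_rotvec([0,0,p[2]])
    for B in boxes(p[3]):
        uv=((proj(cams[n],r.apply(B)+[p[0],p[1],0])+.5)*4).round().astype(np.int32)
        cv2.polylines(im,[cv2.convexHull(uv)],True,(0,0,255),1)
    cv2.imwrite(f"pics/ov_{n}.png",im[y0*4:y1*4,x0*4:x1*4])
E
python3 rack.py >/dev/null
python3 -c "
import cv2,numpy as np
a=cv2.imread('pics/ov_wrist.png');b=cv2.imread('pics/ov_side.png')
h=max(a.shape[0],b.shape[0]);o=np.zeros((h,a.shape[1]+b.shape[1],3),np.uint8);o[:a.shape[0],:a.shape[1]]=a;o[:b.shape[0],a.shape[1]:]=b
cv2.imwrite('pics/ov.png',o)"
```

```text
(no output)
```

View pics/ov.png

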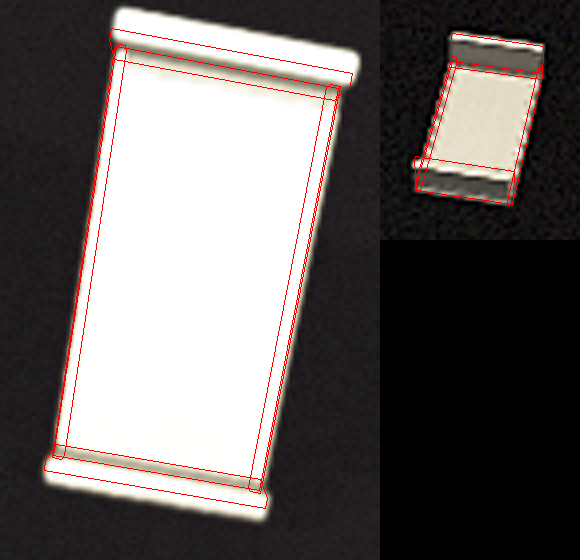

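```bash
cat > rack2.py <<'E'
import io,contextlib
with contextlib.redirect_stdout(io.StringIO()):
    from rack import *
import rack
def boxes2(q):
    hx,e,f=q
    def b(x0,x1,y0,y1,z0,z1): return np.array([[x,y,z] for x in(x0,x1) for y in(y0,y1) for z in (z0,z1)])
    o=boxes(hx)
    w=hx+f
    o+= [b(-w,w,-.0785-e,-.0745,.036,.04),b(-w,w,.0745,.0785+e,.036,.04)]
    return o
ob=rack.boxes
def render2(n,p):
    x,y,a=p[:3]; r=R.from_rotvec([0,0,a]); x0,y0,x1,y1=roi[n]
    big=np.zeros(((y1-y0)*4,(x1-x0)*4),np.uint8)
    for B in boxes2(p[3:]):
        uv=(proj(cams[n],r.apply(B)+[x,y,0])-[x0,y0]+0.5)*4
        cv2.fillConvexPoly(big,cv2.convexHull((uv*16).round().astype(np.int32)),255,shift=4)
    return cv2.resize(big,(x1-x0,y1-y0),interpolation=cv2.INTER_AREA)/255
def cost2(p,names):
    return sum(np.abs(render2(n,p)-M[n][roi[n][1]:roi[n][3],roi[n][0]:roi[n][2]]).sum()/M[n].sum() for n in names)
for names in (["wrist"],["scene"],["side"],list(cams)):
    x0=np.array([.484,-.198,-.173,.042,.003,.003]); sx=np.vstack([x0]+[x0+np.eye(6)[i]*[.004,.004,.03,.002,.003,.003][i] for i in range(6)])
    b=minimize(cost2,x0,args=(names,),method="Nelder-Mead",options=dict(initial_simplex=sx,maxiter=1500)); print(names,b.x.round(4),round(b.fun,3))
E
python3 rack2.py
```

```text
['wrist'] [ 0.4846 -0.198  -0.1751  0.0435  0.0066 -0.0006] 0.014
['scene'] [ 0.4821 -0.1987 -0.1747  0.0415  0.0064  0.0016] 0.046
['side'] [ 0.4846 -0.1982 -0.1654  0.042   0.0025  0.0016] 0.147
['scene', 'side', 'wrist'] [ 4.838e-01 -1.980e-01 -1.707e-01  4.240e-02  6.300e-03  4.000e-04] 0.263
```

```bash
python3 - <<'E'
from h import *
plan([0.515,0.2,0.30],90)
E
```

```text
d [46.24  3.93 -0.07] a [-0.002  0.002 -0.007] dist 46.4
```

Call:
move_arm([
  {"fingers":1,"dx":46.2,"dy":3.9,"dz":0,"ax":0,"ay":0,"az":0},
  {"fingers":1,"dx":46.2,"dy":3.9,"dz":0,"ax":0,"ay":0,"az":0},
  {"fingers":1,"dx":46.2,"dy":3.9,"dz":0,"ax":0,"ay":0,"az":0},
  {"fingers":1,"dx":46.2,"dy":3.9,"dz":0,"ax":0,"ay":0,"az":0},
  {"fingers":1,"dx":46.2,"dy":3.9,"dz":0,"ax":0,"ay":0,"az":0},
  {"fingers":1,"dx":46.2,"dy":3.9,"dz":0,"ax":0,"ay":0,"az":0},
  {"fingers":1,"dx":46.2,"dy":3.9,"dz":0,"ax":0,"ay":0,"az":0},
  {"fingers":1,"dx":46.2,"dy":3.9,"dz":0,"ax":0,"ay":0,"az":0},
  {"fingers":1,"dx":46.2,"dy":3.9,"dz":0,"ax":0,"ay":0,"az":0},
  {"fingers":1,"dx":46.2,"dy":3.9,"dz":0,"ax":0,"ay":0,"az":0},
  {"fingers":1,"dx":46.2,"dy":3.9,"dz":0,"ax":0,"ay":0,"az":0},
  {"fingers":1,"dx":46.2,"dy":3.9,"dz":0,"ax":0,"ay":0,"az":0},
])

```text
time_s: 4.05
tool_pos: [0.515, 0.1987, 0.2993]
ee_rot: [0.0, 0.708, 0.707, -0.0]
ft_force: [-0.2, -0.5, -1.1]
gripper_width: 0.0939
```

Call:
move_arm([
  {"fingers":1,"dx":0,"dy":0,"dz":0,"ax":0,"ay":0,"az":0},
  {"fingers":1,"dx":0,"dy":0,"dz":0,"ax":0,"ay":0,"az":0},
  {"fingers":1,"dx":0,"dy":0,"dz":0,"ax":0,"ay":0,"az":0},
  {"fingers":1,"dx":0,"dy":0,"dz":0,"ax":0,"ay":0,"az":0},
])

```text
time_s: 4.45
tool_pos: [0.5148, 0.1999, 0.2996]
ee_rot: [0.0, 0.707, 0.707, 0.0]
ft_force: [0.0, 0.6, 0.4]
gripper_width: 0.0939
```

```bash
cat > look.py <<'E'
import sys
from h import *
tag=sys.argv[1]
s=sense();c=get_calibration("wrist");im=capture("wrist")
np.save(f"cw_{tag}.npy",c,allow_pickle=True); cv2.imwrite(f"pics/w_{tag}.png",im)
cv2.imwrite(f"pics/w_{tag}x.png",cv2.resize(im,(800,600),interpolation=cv2.INTER_CUBIC))
print(s["time_s"],s["tool_pos"],s["joint_velocities"].round(3).max(),s["joint_pos"].round(2))
for d in tip_of("wrist","tin1"): print(round(d["score"],2),d["position"],proj(c,d["position"]).round())
E
python3 look.py b1
```

```text
4.45 [0.51479004 0.19985173 0.29962453] 0.004 [ 0.14  0.22 -0.73  1.73  0.15  1.25 -0.63]
0.76 [0.5806, 0.3716, 0.0312] [[299.  39.]]
0.68 [0.4606, 0.3682, 0.0346] [[212.  41.]]
0.68 [0.4598, 0.2048, 0.0291] [[216. 158.]]
0.55 [0.459, 0.3214, 0.0346] [[212.  77.]]
```

View pics/w_b1x.png

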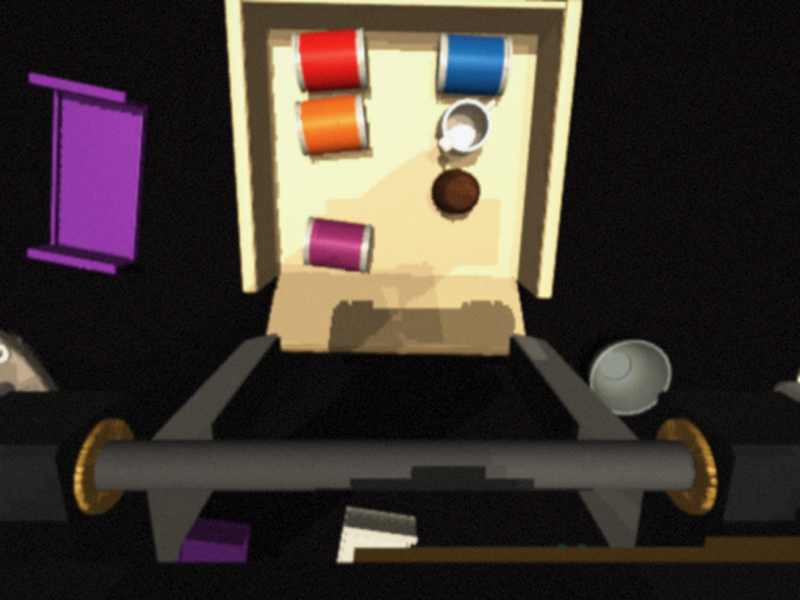

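```bash
cat > tins.py <<'E'
from h import *
from scipy.optimize import minimize
def cyl(p):
    x,y,z,a=p; t=np.linspace(0,2*np.pi,32,endpoint=False)
    P=np.vstack([np.c_[np.full(32,s*.03),.024*np.cos(t),.024*np.sin(t)] for s in(-1,1)])
    return R.from_rotvec([0,0,a]).apply(P)+[x,y,z]
def ren(c,p,roi,k=4):
    x0,y0,x1,y1=roi; big=np.zeros(((y1-y0)*k,(x1-x0)*k),np.uint8)
    uv=(proj(c,cyl(p))-[x0,y0]+.5)*k
    cv2.fillConvexPoly(big,cv2.convexHull((uv*16).round().astype(np.int32)),255,shift=4)
    return cv2.resize(big,(x1-x0,y1-y0),interpolation=cv2.INTER_AREA)/255
def measure(views,init,freez=False):
    """views: {name:(calib,mask)}"""
    obs=[]
    for c,m in views:
        ys,xs=np.where(m); roi=(max(0,xs.min()-12),max(0,ys.min()-12),min(512,xs.max()+13),min(384,ys.max()+13)); obs.append((c,m[roi[1]:roi[3],roi[0]:roi[2]].astype(float),roi,m.sum()))
    f=lambda q:sum(np.abs(ren(c,(q[0],q[1],q[3] if freez else init[2],q[2]),roi)-m).sum()/n for c,m,roi,n in obs)
    best=None
    for a0 in(-.2,0,.2):
        x0=np.array([init[0],init[1],init[3]+a0]+([init[2]] if freez else [])); d=[.004,.004,.1,.004]
        sx=np.vstack([x0]+[x0+np.eye(len(x0))[i]*d[i] for i in range(len(x0))])
        b=minimize(f,x0,method="Nelder-Mead",options=dict(initial_simplex=sx))
        if best is None or b.fun<best.fun: best=b
    return best.x,best.fun
def observe(cams=("scene","side","wrist"),save=None):
    out=[]
    for n in cams:
        c=get_calibration(n); im=capture(n)
        if save: cv2.imwrite(f"pics/{n}_{save}.png",im)
        for d in silhouettes(n,"tin1"):
            m=d["pixels"]
            if d["score"]<.3 or m.sum()<40: continue
            hsv=cv2.cvtColor(im,cv2.COLOR_BGR2HSV)[m]; h=hsv[hsv[:,1]>110][:,0]
            if len(h)<10: continue
            hm=np.median(h); name=min({"red":0,"orange":9,"yellow":27,"green":60,"blue":107,"purple":160,"red ":179}.items(),key=lambda kv:abs(kv[1]-hm))[0].strip()
            out.append((n,name,hm,c,m,d["score"]))
    return out
if __name__=="__main__":
    import sys
    z=float(sys.argv[2]) if len(sys.argv)>2 else .032
    o=observe(save=sys.argv[1])
    for k in sorted({x[1] for x in o}):
        v=[x for x in o if x[1]==k]
        def init(x):
            ys,xs=np.where(x[4]); return onz(x[3],((xs.min()+xs.max())/2,(ys.min()+ys.max())/2),z)
        try:
            for x in v:
                i=init(x); r,f=measure([(x[3],x[4])],[i[0],i[1],z,0]); print(k,x[0],int(x[2]),round(x[5],2),r.round(4),round(f,2))
            if len(v)>1:
                r,f=measure([(x[3],x[4]) for x in v],[i[0],i[1],z,0],True); print("  ALL",k,r.round(4),np.degrees(r[2]).round(1),round(f,2))
        except Exception as e: print(k,e)
    print(sense()["time_s"])
E
python3 tins.py t1
```

```text
blue scene 106 0.48 [ 0.5813  0.3675 -0.0852] 0.42
blue side 105 0.76 [ 0.5856  0.3659 -0.0611] 0.17
blue wrist 104 0.84 [ 0.5838  0.3679 -0.0408] 0.03
  ALL blue [ 0.584   0.3679 -0.0416  0.0313] -2.4 0.65
orange scene 18 0.66 [ 0.5175  0.1444 -0.0933] 0.84
orange scene 11 0.55 [0.459  0.3169 0.1194] 0.07
orange side 10 0.55 [0.4587 0.3191 0.056 ] 0.1
orange wrist 12 0.57 [0.4585 0.3185 0.1086] 0.03
  ALL orange [0.4579 0.3186 0.1037 0.0295] 5.9 1.55
purple side 165 0.79 [ 0.4613  0.2098 -0.1423] 0.06
purple wrist 166 0.67 [ 0.4603  0.2085 -0.1267] 0.04
  ALL purple [ 0.4602  0.2082 -0.1324  0.0293] -7.6 0.1
red scene 171 0.68 [ 0.4602  0.2079 -0.1887] 0.15
red scene 2 0.62 [0.4568 0.3734 0.0279] 0.17
red side 1 0.57 [0.4601 0.3669 0.0852] 0.26
red wrist 1 0.8 [0.4601 0.372  0.0787] 0.06
  ALL red [0.4599 0.372  0.0691 0.0327] 4.0 1.53
4.85
```

Call:
move_arm([
  {"fingers":0.62,"dx":0.9,"dy":-5.5,"dz":5,"ax":0,"ay":0,"az":0.91},
  {"fingers":0.62,"dx":0.9,"dy":-5.5,"dz":10,"ax":0,"ay":0,"az":0.91},
  {"fingers":0.62,"dx":0.9,"dy":-5.5,"dz":15,"ax":0,"ay":0,"az":0.91},
  {"fingers":0.62,"dx":0.9,"dy":-5.5,"dz":18,"ax":0,"ay":0,"az":0.91},
  {"fingers":0.62,"dx":0.9,"dy":-5.5,"dz":18,"ax":0,"ay":0,"az":0.91},
  {"fingers":0.62,"dx":0.9,"dy":-5.5,"dz":18,"ax":0,"ay":0,"az":0.91},
  {"fingers":0.62,"dx":0.9,"dy":-5.5,"dz":18,"ax":0,"ay":0,"az":0.91},
])

```text
time_s: 5.55
tool_pos: [0.4611, 0.2103, 0.1219]
ee_rot: [0.0, 0.751, 0.661, 0.001]
ft_force: [0.7, 0.7, 0.2]
gripper_width: 0.0759
```

```bash
python3 - <<'E'
from h import *
plan([0.460,0.2085,0.021],82.7); s=sense(); print(s["time_s"],s["gripper_width"],s["tool_pos"])
im=capture("wrist");cv2.imwrite("pics/g1.png",im)
E
```

```text
d [-0.21 -0.11 10.09] a [ 0.018 -0.012  0.003] dist 10.1
5.55 0.07594041334197714 [0.46110316 0.21031833 0.12193837]
```

View pics/g1.png

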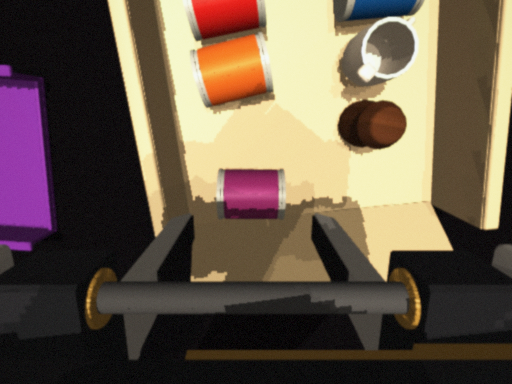

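Call:
move_arm([
  {"fingers":0.62,"dx":0,"dy":0,"dz":4,"ax":0,"ay":0,"az":0},
  {"fingers":0.62,"dx":0,"dy":0,"dz":7.5,"ax":0,"ay":0,"az":0},
  {"fingers":0.62,"dx":0,"dy":0,"dz":10.1,"ax":0,"ay":0,"az":0},
  {"fingers":0.62,"dx":0,"dy":0,"dz":10.1,"ax":0,"ay":0,"az":0},
  {"fingers":0.62,"dx":0,"dy":0,"dz":10.1,"ax":0,"ay":0,"az":0},
  {"fingers":-1,"dx":0,"dy":0,"dz":10.1,"ax":0,"ay":0,"az":0},
  {"fingers":-1,"dx":0,"dy":0,"dz":10.1,"ax":0,"ay":0,"az":0},
  {"fingers":-1,"dx":0,"dy":0,"dz":10.1,"ax":0,"ay":0,"az":0},
  {"fingers":-1,"dx":0,"dy":0,"dz":10.1,"ax":0,"ay":0,"az":0},
  {"fingers":-1,"dx":0,"dy":0,"dz":10.1,"ax":0,"ay":0,"az":0},
], force=25)

```text
time_s: 6.6
tool_pos: [0.4606, 0.2097, 0.0199]
ee_rot: [0.001, 0.751, 0.661, 0.001]
ft_force: [-1.1, -1.9, 14.7]
gripper_width: 0.06
```

```bash
python3 - <<'E'
from h import *
plan([0.460,0.2085,0.20],80);plan([0.4753,-0.2472,0.20],80); s=sense(); print(s["time_s"],s["gripper_width"],s["tool_pos"],s["ft_force"])
E
```

```text
d [-1.200e-01 -1.000e-02 -1.801e+01] a [ 0.014 -0.005  0.339] dist 18.0
d [-45.12   7.29 -18.03] a [ 0.014 -0.005  0.339] dist 49.1
6.6 0.060047312789098806 [0.46062806 0.2097037  0.01987418] [-1.06332676 -1.94763151 14.66151648]
```

Call:
move_arm([
  {"fingers":-1,"dx":0,"dy":0,"dz":-5,"ax":0,"ay":0,"az":0},
  {"fingers":-1,"dx":0,"dy":0,"dz":-10,"ax":0,"ay":0,"az":0},
  {"fingers":-1,"dx":0,"dy":0,"dz":-14,"ax":0,"ay":0,"az":0},
  {"fingers":-1,"dx":-5,"dy":0.8,"dz":-18,"ax":0,"ay":0,"az":0.34},
  {"fingers":-1,"dx":-45,"dy":7.3,"dz":-18,"ax":0,"ay":0,"az":0.34},
  {"fingers":-1,"dx":-45,"dy":7.3,"dz":-18,"ax":0,"ay":0,"az":0.34},
  {"fingers":-1,"dx":-45,"dy":7.3,"dz":-18,"ax":0,"ay":0,"az":0.34},
  {"fingers":-1,"dx":-45,"dy":7.3,"dz":-18,"ax":0,"ay":0,"az":0.34},
  {"fingers":-1,"dx":-45,"dy":7.3,"dz":-18,"ax":0,"ay":0,"az":0.34},
  {"fingers":-1,"dx":-45,"dy":7.3,"dz":-18,"ax":0,"ay":0,"az":0.34},
  {"fingers":-1,"dx":-45,"dy":7.3,"dz":-18,"ax":0,"ay":0,"az":0.34},
  {"fingers":-1,"dx":-45,"dy":7.3,"dz":-18,"ax":0,"ay":0,"az":0.34},
])

```text
time_s: 7.8
tool_pos: [0.4742, -0.2316, 0.199]
ee_rot: [0.001, 0.766, 0.643, 0.0]
ft_force: [0.9, 0.7, -1.4]
gripper_width: 0.0597
```

Call:
move_arm([
  {"fingers":-1,"dx":0,"dy":0,"dz":0,"ax":0,"ay":0,"az":0},
  {"fingers":-1,"dx":0,"dy":0,"dz":0,"ax":0,"ay":0,"az":0},
  {"fingers":-1,"dx":0,"dy":0,"dz":0,"ax":0,"ay":0,"az":0},
])

```text
time_s: 8.1
tool_pos: [0.4746, -0.2285, 0.1984]
ee_rot: [-0.0, 0.766, 0.643, 0.0]
ft_force: [0.6, 1.3, -2.4]
gripper_width: 0.0602
```

```bash
python3 - <<'E'
from h import *
s=sense(); print(s["time_s"],s["gripper_width"],s["tool_pos"],s["ft_force"],s["joint_velocities"].round(2))
plan([0.4753,-0.2472,0.09],80)
for n in ["wrist","side"]:
    c=get_calibration(n);im=capture(n);cv2.imwrite(f"pics/{n}_h1.png",im)
E
```

```text
8.1 0.060197188572458794 [ 0.47462194 -0.22849664  0.19840098] [ 0.57004989  1.25925764 -2.39759135] [-0.01 -0.   -0.    0.    0.   -0.   -0.  ]
d [-1.83  0.39 10.84] a [ 0.002 -0.002  0.009] dist 11.0
```

View pics/wrist_h1.png

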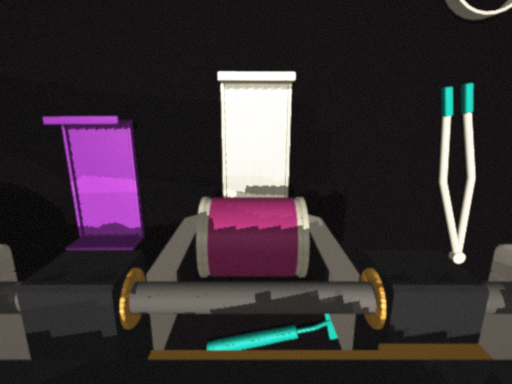

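View pics/side_h1.png

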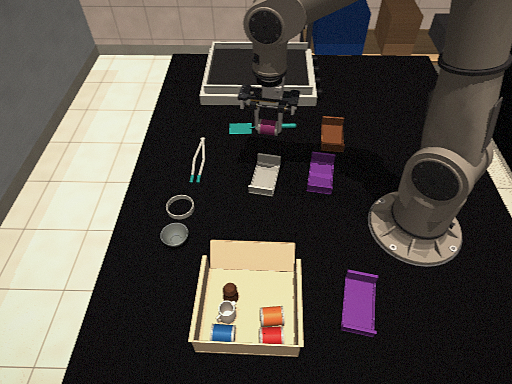

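```bash
cat > held.py <<'E'
from tins import *
s=sense(); o=[x for x in observe(("wrist",))]
z=s["tool_pos"][2]+.0121
for x in o:
    ys,xs=np.where(x[4])
    if ys.max()<210: continue
    i=onz(x[3],(xs.mean(),ys.mean()),z)
    if np.linalg.norm(i[:2]-s["tool_pos"][:2])>.05: continue
    yaw=np.degrees(np.arctan2(*(Rq(s["ee_rot"]).as_matrix()[[1,0],1])))
    r,f=measure([(x[3],x[4])],[i[0],i[1],z,np.radians(yaw)])
    off=Rq(s["ee_rot"]).inv().apply(np.array([r[0],r[1],z])-s["tool_pos"])
    print(x[1],r.round(4),np.degrees(r[2]).round(1),"jaw",yaw.round(1),"cost",round(f,3),"offset tool mm",(off*1000).round(1))
E
python3 held.py
```

```text
purple [ 0.4754 -0.2301 -0.176 ] -10.1 jaw -9.9 cost 0.021 offset tool mm [ -1.8   1.  -12.1]
```

Call:
move_arm([
  {"fingers":-1,"dx":-1.7,"dy":0.35,"dz":4,"ax":0,"ay":0,"az":0},
  {"fingers":-1,"dx":-1.7,"dy":0.35,"dz":9,"ax":0,"ay":0,"az":0},
  {"fingers":-1,"dx":-1.7,"dy":0.35,"dz":12,"ax":0,"ay":0,"az":0},
  {"fingers":-1,"dx":-1.7,"dy":0.35,"dz":13,"ax":0,"ay":0,"az":0},
  {"fingers":-1,"dx":-1.7,"dy":0.35,"dz":13,"ax":0,"ay":0,"az":0},
  {"fingers":-1,"dx":-1.7,"dy":0.35,"dz":13,"ax":0,"ay":0,"az":0},
])

```text
time_s: 8.9
tool_pos: [0.4761, -0.2468, 0.0696]
ee_rot: [0.001, 0.766, 0.643, 0.0]
ft_force: [0.4, 0.1, -0.9]
gripper_width: 0.0599
```

```bash
python3 - <<'E'
from h import *
plan([0.4753,-0.2472,0.0165],80);print(sense()["tool_pos"])
E
```

```text
d [-0.05 -0.08  5.31] a [0.012 0.003 0.005] dist 5.3
[ 0.47611307 -0.2467974   0.06958886]
```

Call:
move_arm([
  {"fingers":-1,"dx":0.1,"dy":-0.1,"dz":2.5,"ax":0,"ay":0,"az":0},
  {"fingers":-1,"dx":0.1,"dy":-0.1,"dz":4.5,"ax":0,"ay":0,"az":0},
  {"fingers":-1,"dx":0.1,"dy":-0.1,"dz":5.1,"ax":0,"ay":0,"az":0},
  {"fingers":-1,"dx":0.1,"dy":-0.1,"dz":5.2,"ax":0,"ay":0,"az":0},
  {"fingers":-1,"dx":0.1,"dy":-0.1,"dz":5.2,"ax":0,"ay":0,"az":0},
])

```text
time_s: 9.4
tool_pos: [0.4751, -0.246, 0.0174]
ee_rot: [0.001, 0.766, 0.643, 0.0]
ft_force: [0.7, 0.0, -1.5]
gripper_width: 0.0599
```

```bash
python3 - <<'E'
from h import *
plan([0.4753,-0.2472,0.0165],80);s=sense();print(s["tool_pos"],s["ft_force"])
im=capture("wrist");cv2.imwrite("pics/p1.png",im)
im=capture("side");cv2.imwrite("pics/p1s.png",cv2.resize(im[130:220,220:310],None,fx=6,fy=6))
E
```

```text
d [-0.12  0.04  0.09] a [0.011 0.003 0.001] dist 0.2
[ 0.47508577 -0.24597798  0.01741843] [ 0.7426374   0.02708835 -1.49507405]
```

View pics/p1.png

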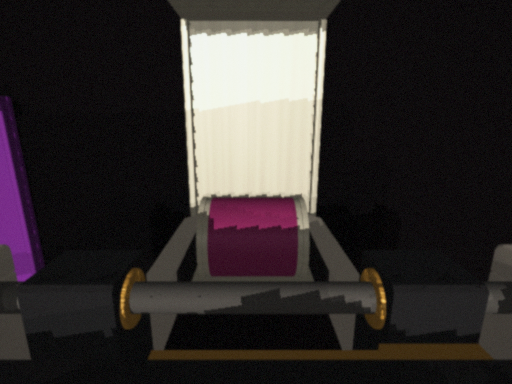

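View pics/p1s.png

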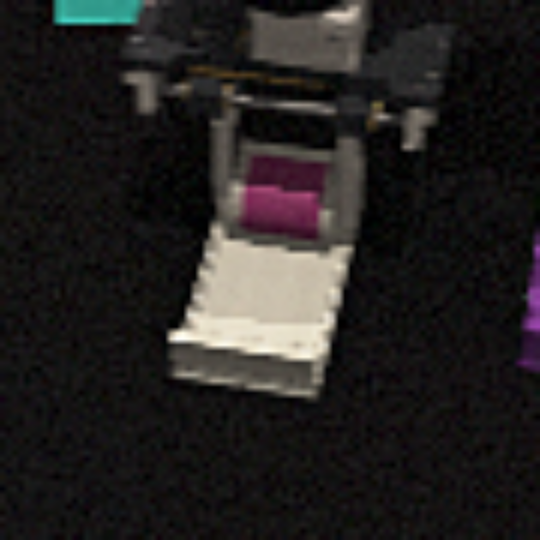

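Call:
move_arm([
  {"fingers":-1,"dx":0,"dy":0,"dz":0.15,"ax":0,"ay":0,"az":0},
  {"fingers":-1,"dx":0,"dy":0,"dz":0.15,"ax":0,"ay":0,"az":0},
  {"fingers":-1,"dx":0,"dy":0,"dz":0.15,"ax":0,"ay":0,"az":0},
])

```text
time_s: 9.8
tool_pos: [0.4749, -0.246, 0.0158]
ee_rot: [0.001, 0.766, 0.643, 0.0]
ft_force: [-2.7, 0.6, 11.2]
gripper_width: 0.0598
```

Call:
move_arm([
  {"fingers":0.62,"dx":0,"dy":0,"dz":0,"ax":0,"ay":0,"az":0},
  {"fingers":0.62,"dx":0,"dy":0,"dz":0,"ax":0,"ay":0,"az":0},
  {"fingers":0.62,"dx":0,"dy":0,"dz":0,"ax":0,"ay":0,"az":0},
  {"fingers":0.62,"dx":0,"dy":0,"dz":-2,"ax":0,"ay":0,"az":0},
  {"fingers":0.62,"dx":0,"dy":0,"dz":-6,"ax":0,"ay":0,"az":0},
  {"fingers":0.62,"dx":0,"dy":0,"dz":-11,"ax":0,"ay":0,"az":0},
  {"fingers":0.62,"dx":-3,"dy":0,"dz":-16,"ax":0,"ay":0,"az":0},
  {"fingers":0.62,"dx":-6,"dy":0,"dz":-20,"ax":0,"ay":0,"az":0},
  {"fingers":0.62,"dx":-6,"dy":0,"dz":-24,"ax":0,"ay":0,"az":0},
  {"fingers":0.62,"dx":-6,"dy":0,"dz":-24,"ax":0,"ay":0,"az":0},
  {"fingers":0.62,"dx":-6,"dy":0,"dz":-24,"ax":0,"ay":0,"az":0},
  {"fingers":0.62,"dx":-6,"dy":0,"dz":-24,"ax":0,"ay":0,"az":0},
])

```text
time_s: 11.0
tool_pos: [0.4634, -0.3041, 0.2535]
ee_rot: [-0.001, 0.766, 0.643, -0.0]
ft_force: [-0.6, 0.2, -0.1]
gripper_width: 0.0767
```

```bash
python3 tins.py r1 0.028 | grep -A3 purple; python3 - <<'E'
import cv2
cv2.imwrite("pics/wr1x.png",cv2.resize(cv2.imread("pics/wrist_r1.png"),(800,600)))
E
```

```text
purple scene 166 0.59 [ 0.4754 -0.2477 -0.1785] 0.07
purple side 165 0.71 [ 0.4779 -0.2468 -0.1193] 0.1
purple wrist 163 0.62 [ 0.4753 -0.2473 -0.1699] 0.04
  ALL purple [ 0.4759 -0.2471 -0.1586  0.0279] -9.1 0.26
red scene 3 0.68 [ 0.4561  0.3767 -0.0613] 0.11
red side 1 0.62 [0.4613 0.3669 0.1625] 0.21
  ALL red [0.4619 0.3701 0.0515 0.0345] 2.9 0.36
```

View pics/wr1x.png

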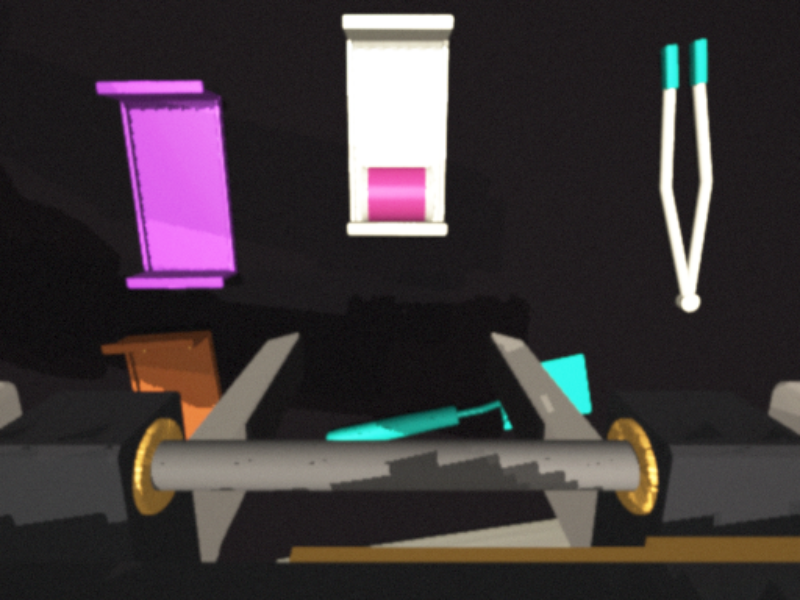

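```bash
python3 - <<'E'
from h import *
plan([0.50,0.23,0.27],95); s=sense(); print(s["tool_pos"])
E
```

```text
d [53.26 -5.68 -1.56] a [-0.006 -0.005 -1.871] dist 53.6
[ 0.46375376 -0.30442996  0.25399249]
```

Call:
move_arm([
  {"fingers":0.62,"dx":53.2,"dy":-5.7,"dz":-1.6,"ax":0,"ay":0,"az":-1.87},
  {"fingers":0.62,"dx":53.2,"dy":-5.7,"dz":-1.6,"ax":0,"ay":0,"az":-1.87},
  {"fingers":0.62,"dx":53.2,"dy":-5.7,"dz":-1.6,"ax":0,"ay":0,"az":-1.87},
  {"fingers":0.62,"dx":53.2,"dy":-5.7,"dz":-1.6,"ax":0,"ay":0,"az":-1.87},
  {"fingers":0.62,"dx":53.2,"dy":-5.7,"dz":-1.6,"ax":0,"ay":0,"az":-1.87},
  {"fingers":0.62,"dx":53.2,"dy":-5.7,"dz":-1.6,"ax":0,"ay":0,"az":-1.87},
  {"fingers":0.62,"dx":53.2,"dy":-5.7,"dz":-1.6,"ax":0,"ay":0,"az":-1.87},
  {"fingers":0.62,"dx":53.2,"dy":-5.7,"dz":-1.6,"ax":0,"ay":0,"az":-1.87},
  {"fingers":0.62,"dx":53.2,"dy":-5.7,"dz":-1.6,"ax":0,"ay":0,"az":-1.87},
  {"fingers":0.62,"dx":53.2,"dy":-5.7,"dz":-1.6,"ax":0,"ay":0,"az":-1.87},
  {"fingers":0.62,"dx":53.2,"dy":-5.7,"dz":-1.6,"ax":0,"ay":0,"az":-1.87},
  {"fingers":0.62,"dx":53.2,"dy":-5.7,"dz":-1.6,"ax":0,"ay":0,"az":-1.87},
])

```text
time_s: 12.5
tool_pos: [0.4989, 0.2345, 0.2706]
ee_rot: [-0.001, 0.673, 0.739, 0.001]
ft_force: [-0.6, -0.8, -0.1]
gripper_width: 0.0763
```

Call:
move_arm([
  {"fingers":0.62,"dx":0,"dy":0,"dz":0,"ax":0,"ay":0,"az":0},
  {"fingers":0.62,"dx":0,"dy":0,"dz":0,"ax":0,"ay":0,"az":0},
  {"fingers":0.62,"dx":0,"dy":0,"dz":0,"ax":0,"ay":0,"az":0},
])

```text
time_s: 12.8
tool_pos: [0.5002, 0.2277, 0.2706]
ee_rot: [0.0, 0.676, 0.736, -0.0]
ft_force: [-0.8, -0.7, 0.3]
gripper_width: 0.0764
```

```bash
python3 tins.py t2; python3 - <<'E'
from h import *
cv2.imwrite("pics/wt2x.png",cv2.resize(cv2.imread("pics/wrist_t2.png"),(800,600)))
print(sense()["tool_pos"])
E
```

```text
blue scene 106 0.63 [ 0.5842  0.3671 -0.0359] 0.43
blue side 105 0.67 [ 0.5854  0.3641 -0.0449] 0.17
blue wrist 104 0.84 [ 0.5836  0.3678 -0.0428] 0.03
  ALL blue [ 0.584   0.3673 -0.0369  0.0329] -2.1 0.68
orange scene 12 0.68 [0.4594 0.3159 0.0823] 0.06
orange scene 17 0.55 [0.6009 0.1701 0.0847] 0.93
orange side 10 0.88 [0.4603 0.3175 0.0282] 0.12
orange wrist 12 0.98 [0.459  0.3177 0.0858] 0.07
  ALL orange [0.4588 0.3178 0.0843 0.0295] 4.8 1.32
purple scene 166 0.59 [ 0.4777 -0.2481 -0.1823] 0.06
red scene 2 0.56 [ 0.4599  0.3739 -0.0544] 0.21
red side 1 0.97 [0.4608 0.3652 0.0251] 0.24
red wrist 1 0.77 [0.4599 0.3717 0.069 ] 0.05
  ALL red [0.4599 0.3722 0.0705 0.0303] 4.0 0.53
13.1
[0.50010437 0.2287135  0.27075759]
```

View pics/wt2x.png

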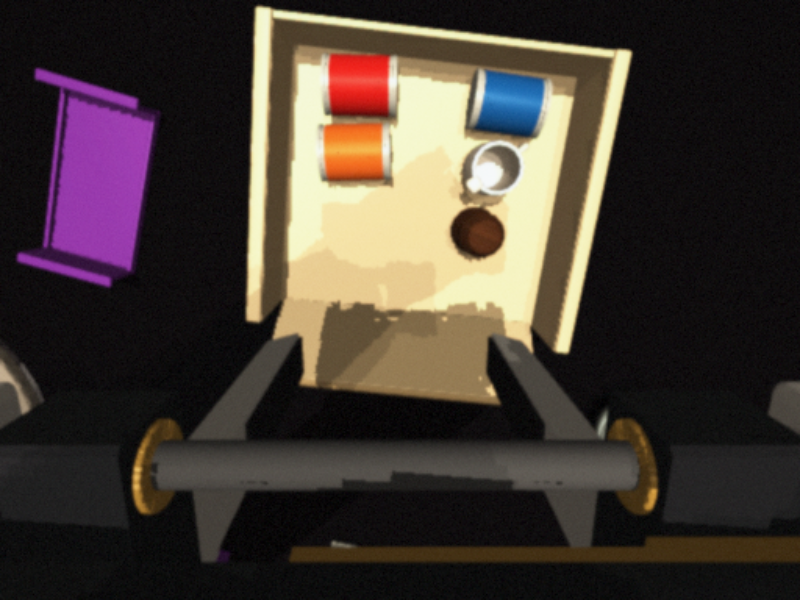

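```bash
python3 - <<'E'
from h import *
plan([0.459,0.3178,0.021],95)
E
```

```text
d [ 9.23 -3.34 24.97] a [ 0.002  0.001 -0.008] dist 26.8
```

Call:
move_arm([
  {"fingers":0.62,"dx":4,"dy":-1.4,"dz":3,"ax":0,"ay":0,"az":0},
  {"fingers":0.62,"dx":7.5,"dy":-3.3,"dz":6,"ax":0,"ay":0,"az":0},
  {"fingers":0.62,"dx":9.2,"dy":-3.3,"dz":10,"ax":0,"ay":0,"az":0},
  {"fingers":0.62,"dx":9.2,"dy":-3.3,"dz":15,"ax":0,"ay":0,"az":0},
  {"fingers":0.62,"dx":9.2,"dy":-3.3,"dz":16,"ax":0,"ay":0,"az":0},
  {"fingers":0.62,"dx":9.2,"dy":-3.3,"dz":16,"ax":0,"ay":0,"az":0},
  {"fingers":0.62,"dx":9.2,"dy":-3.3,"dz":16,"ax":0,"ay":0,"az":0},
])

```text
time_s: 13.8
tool_pos: [0.4602, 0.3183, 0.1126]
ee_rot: [0.0, 0.676, 0.737, 0.001]
ft_force: [-0.1, 0.7, -0.3]
gripper_width: 0.0764
```

```bash
python3 - <<'E'
from h import *
plan([0.459,0.3178,0.021],95);s=sense();print(s["tool_pos"],s["joint_velocities"].round(3))
E
```

```text
d [-0.04 -0.14  9.16] a [ 0.012 -0.007 -0.009] dist 9.2
[0.46018402 0.31825116 0.11260611] [ 0.008 -0.019 -0.005 -0.006  0.003 -0.005 -0.003]
```

Call:
move_arm([
  {"fingers":0.62,"dx":0,"dy":-0.1,"dz":4,"ax":0,"ay":0,"az":0},
  {"fingers":0.62,"dx":0,"dy":-0.1,"dz":7,"ax":0,"ay":0,"az":0},
  {"fingers":0.62,"dx":0,"dy":-0.1,"dz":9.1,"ax":0,"ay":0,"az":0},
  {"fingers":0.62,"dx":0,"dy":-0.1,"dz":9.1,"ax":0,"ay":0,"az":0},
  {"fingers":0.62,"dx":0,"dy":-0.1,"dz":9.1,"ax":0,"ay":0,"az":0},
  {"fingers":-1,"dx":0,"dy":-0.1,"dz":9.1,"ax":0,"ay":0,"az":0},
  {"fingers":-1,"dx":0,"dy":-0.1,"dz":9.1,"ax":0,"ay":0,"az":0},
  {"fingers":-1,"dx":0,"dy":-0.1,"dz":9.1,"ax":0,"ay":0,"az":0},
  {"fingers":-1,"dx":0,"dy":-0.1,"dz":9.1,"ax":0,"ay":0,"az":0},
  {"fingers":-1,"dx":0,"dy":-0.1,"dz":9.1,"ax":0,"ay":0,"az":0},
])

```text
time_s: 14.8
tool_pos: [0.4589, 0.3182, 0.021]
ee_rot: [0.0, 0.676, 0.737, 0.001]
ft_force: [-1.1, -2.9, 11.8]
gripper_width: 0.0597
```

```bash
python3 - <<'E'
from h import *
s=sense();print(s["tool_pos"],s["ft_force"]);plan([0.4927,-0.1488,0.20],80)
E
```

```text
[0.45892247 0.31818383 0.02096202] [-1.07174717 -2.89180026 11.8270576 ]
d [-46.81  -0.64 -17.93] a [ 0.012 -0.005  1.87 ] dist 50.1
```

Call:
move_arm([
  {"fingers":-1,"dx":0,"dy":0,"dz":-5,"ax":0,"ay":0,"az":0},
  {"fingers":-1,"dx":0,"dy":0,"dz":-10,"ax":0,"ay":0,"az":0},
  {"fingers":-1,"dx":0,"dy":0,"dz":-14,"ax":0,"ay":0,"az":0},
  {"fingers":-1,"dx":-5,"dy":0,"dz":-18,"ax":0,"ay":0,"az":0.4},
  {"fingers":-1,"dx":-46.8,"dy":-0.6,"dz":-18,"ax":0,"ay":0,"az":1.87},
  {"fingers":-1,"dx":-46.8,"dy":-0.6,"dz":-18,"ax":0,"ay":0,"az":1.87},
  {"fingers":-1,"dx":-46.8,"dy":-0.6,"dz":-18,"ax":0,"ay":0,"az":1.87},
  {"fingers":-1,"dx":-46.8,"dy":-0.6,"dz":-18,"ax":0,"ay":0,"az":1.87},
  {"fingers":-1,"dx":-46.8,"dy":-0.6,"dz":-18,"ax":0,"ay":0,"az":1.87},
  {"fingers":-1,"dx":-46.8,"dy":-0.6,"dz":-18,"ax":0,"ay":0,"az":1.87},
  {"fingers":-1,"dx":-46.8,"dy":-0.6,"dz":-18,"ax":0,"ay":0,"az":1.87},
  {"fingers":-1,"dx":-46.8,"dy":-0.6,"dz":-18,"ax":0,"ay":0,"az":1.87},
])

```text
time_s: 16.0
tool_pos: [0.4903, -0.122, 0.1998]
ee_rot: [0.0, 0.766, 0.643, 0.0]
ft_force: [0.9, 0.4, -1.7]
gripper_width: 0.0599
```

Call:
move_arm([
  {"fingers":-1,"dx":0,"dy":0,"dz":0,"ax":0,"ay":0,"az":0},
  {"fingers":-1,"dx":0,"dy":0,"dz":0,"ax":0,"ay":0,"az":0},
  {"fingers":-1,"dx":0,"dy":0,"dz":0,"ax":0,"ay":0,"az":0},
  {"fingers":-1,"dx":0,"dy":0,"dz":0,"ax":0,"ay":0,"az":0},
])

```text
time_s: 16.4
tool_pos: [0.4906, -0.1187, 0.1992]
ee_rot: [0.0, 0.765, 0.644, 0.0]
ft_force: [0.4, 0.3, -1.7]
gripper_width: 0.06
```

```bash
python3 held.py;python3 - <<'E'
from h import *
s=sense();print(s["tool_pos"],s["ft_force"]);plan([0.4927,-0.1488,0.07],80)
E
```

```text
orange [ 0.4914 -0.1188 -0.1704] -9.8 jaw -9.9 cost 0.032 offset tool mm [  0.    0.8 -12.1]
purple [ 0.4899 -0.1489 -0.3724] -21.3 jaw -9.9 cost 5.564 offset tool mm [-29.8   4.5 -12.1]
[ 0.49070445 -0.11895877  0.19919849] [ 0.19428092 -0.00349545 -2.6770005 ]
d [-2.91  0.71 12.92] a [ 0.001 -0.     0.014] dist 13.3
```

Call:
move_arm([
  {"fingers":-1,"dx":-2.9,"dy":0.66,"dz":4,"ax":0,"ay":0,"az":0},
  {"fingers":-1,"dx":-2.9,"dy":0.66,"dz":9,"ax":0,"ay":0,"az":0},
  {"fingers":-1,"dx":-2.9,"dy":0.66,"dz":12,"ax":0,"ay":0,"az":0},
  {"fingers":-1,"dx":-2.9,"dy":0.66,"dz":12.9,"ax":0,"ay":0,"az":0},
  {"fingers":-1,"dx":-2.9,"dy":0.66,"dz":12.9,"ax":0,"ay":0,"az":0},
  {"fingers":-1,"dx":-2.9,"dy":0.66,"dz":12.9,"ax":0,"ay":0,"az":0},
  {"fingers":-1,"dx":-2.9,"dy":0.66,"dz":12.9,"ax":0,"ay":0,"az":0},
])

```text
time_s: 17.2
tool_pos: [0.4933, -0.1498, 0.0718]
ee_rot: [0.001, 0.766, 0.643, 0.001]
ft_force: [-0.2, 0.6, -1.6]
gripper_width: 0.06
```

```bash
python3 - <<'E'
from h import *
s=sense();print(s["tool_pos"],s["ft_force"]);plan([0.4927,-0.1488,0.0175],80)
E
```

```text
[ 0.49325399 -0.14979081  0.07177248] [-0.16764034  0.61930287 -1.59027485]
d [ 0.09 -0.09  5.43] a [0.019 0.004 0.002] dist 5.4
```

Call:
move_arm([
  {"fingers":-1,"dx":0.05,"dy":-0.1,"dz":2.5,"ax":0,"ay":0,"az":0},
  {"fingers":-1,"dx":0.05,"dy":-0.1,"dz":4.5,"ax":0,"ay":0,"az":0},
  {"fingers":-1,"dx":0.05,"dy":-0.1,"dz":5.2,"ax":0,"ay":0,"az":0},
  {"fingers":-1,"dx":0.05,"dy":-0.1,"dz":5.45,"ax":0,"ay":0,"az":0},
  {"fingers":-1,"dx":0.05,"dy":-0.1,"dz":5.45,"ax":0,"ay":0,"az":0},
])

```text
time_s: 17.7
tool_pos: [0.4918, -0.1491, 0.0169]
ee_rot: [0.001, 0.766, 0.643, 0.0]
ft_force: [0.1, 0.2, -1.5]
gripper_width: 0.06
```

Call:
move_arm([
  {"fingers":-1,"dx":0,"dy":0.05,"dz":0.15,"ax":0,"ay":0,"az":0},
  {"fingers":-1,"dx":0,"dy":0.05,"dz":0.15,"ax":0,"ay":0,"az":0},
])

```text
time_s: 17.9
tool_pos: [0.4921, -0.1493, 0.0159]
ee_rot: [0.001, 0.766, 0.643, -0.0]
ft_force: [-8.7, 1.8, 20.2]
gripper_width: 0.0601
```

Call:
move_arm([
  {"fingers":0.62,"dx":0,"dy":0.05,"dz":0.05,"ax":0,"ay":0,"az":0},
  {"fingers":0.62,"dx":0,"dy":0.05,"dz":0.05,"ax":0,"ay":0,"az":0},
  {"fingers":0.62,"dx":0,"dy":0.05,"dz":0.05,"ax":0,"ay":0,"az":0},
  {"fingers":0.62,"dx":0,"dy":0,"dz":-2,"ax":0,"ay":0,"az":0},
  {"fingers":0.62,"dx":0,"dy":0,"dz":-6,"ax":0,"ay":0,"az":0},
  {"fingers":0.62,"dx":0,"dy":0,"dz":-11,"ax":0,"ay":0,"az":0},
  {"fingers":0.62,"dx":-4,"dy":0,"dz":-15,"ax":0,"ay":0,"az":0},
  {"fingers":0.62,"dx":-8,"dy":0,"dz":-19,"ax":0,"ay":0,"az":0},
  {"fingers":0.62,"dx":-12,"dy":0,"dz":-24,"ax":0,"ay":0,"az":0},
  {"fingers":0.62,"dx":-12,"dy":0,"dz":-24,"ax":0,"ay":0,"az":0},
  {"fingers":0.62,"dx":-12,"dy":0,"dz":-24,"ax":0,"ay":0,"az":0},
  {"fingers":0.62,"dx":-12,"dy":0,"dz":-24,"ax":0,"ay":0,"az":0},
])

```text
time_s: 19.1
tool_pos: [0.4708, -0.2671, 0.254]
ee_rot: [0.0, 0.766, 0.643, 0.0]
ft_force: [0.9, 0.6, -0.5]
gripper_width: 0.0762
```

```bash
python3 tins.py r2 0.028; python3 - <<'E'
from h import *
cv2.imwrite("pics/wr2x.png",cv2.resize(cv2.imread("pics/wrist_r2.png"),(800,600)))
plan([0.50,0.23,0.27],95); s=sense(); print(s["tool_pos"])
E
```

```text
blue scene 106 0.58 [0.579  0.3718 0.0209] 0.48
blue side 105 0.65 [0.5867 0.3633 0.0871] 0.28
blue side 86 0.33 [ 0.4593 -0.4534  0.5566] 1.09
  ALL blue [ 0.4614 -0.4609  0.348   0.0276] 19.9 3.1
orange scene 12 0.57 [ 0.4935 -0.1504 -0.1673] 0.08
orange side 11 0.72 [ 0.4945 -0.1539  0.0193] 0.4
  ALL orange [ 0.4938 -0.1506 -0.1742  0.0272] -10.0 0.49
purple scene 166 0.8 [ 0.4742 -0.2496 -0.2074] 0.14
purple side 165 0.62 [ 0.4767 -0.2459 -0.1496] 0.09
purple wrist 161 0.67 [ 0.4755 -0.2473 -0.1733] 0.05
  ALL purple [ 0.4757 -0.2483 -0.1664  0.0261] -9.5 0.3
red scene 3 0.51 [ 0.4545  0.3716 -0.0349] 0.15
red side 1 0.96 [0.4617 0.3638 0.0283] 0.33
  ALL red [ 0.4606  0.3662 -0.0156  0.0342] -0.9 0.53
yellow wrist 25 0.82 [ 0.4929 -0.1496 -0.1701] 0.03
19.4
d [49.41 -5.68 -1.63] a [-0.006 -0.005 -1.865] dist 49.8
[ 0.47084957 -0.26644128  0.2533522 ]
```

View pics/wr2x.png

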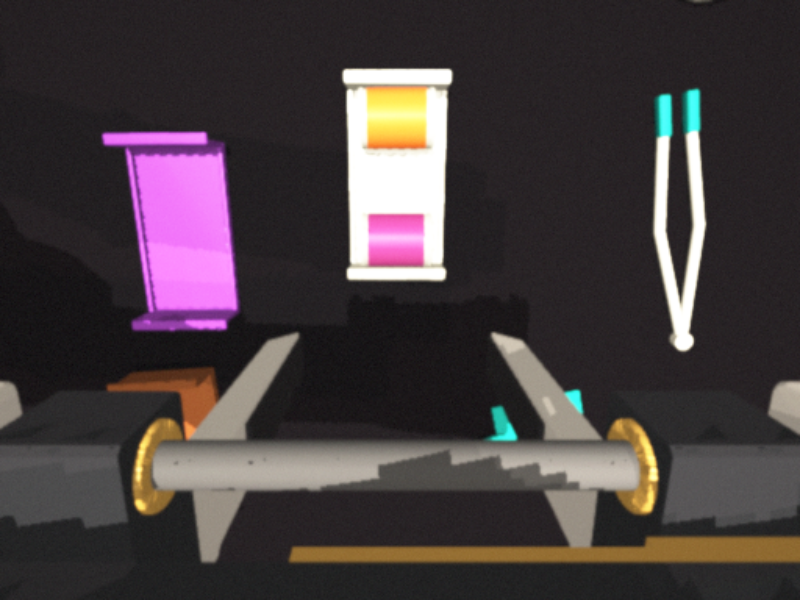

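Call:
move_arm([
  {"fingers":0.62,"dx":49.4,"dy":-5.7,"dz":-1.6,"ax":0,"ay":0,"az":-1.87},
  {"fingers":0.62,"dx":49.4,"dy":-5.7,"dz":-1.6,"ax":0,"ay":0,"az":-1.87},
  {"fingers":0.62,"dx":49.4,"dy":-5.7,"dz":-1.6,"ax":0,"ay":0,"az":-1.87},
  {"fingers":0.62,"dx":49.4,"dy":-5.7,"dz":-1.6,"ax":0,"ay":0,"az":-1.87},
  {"fingers":0.62,"dx":49.4,"dy":-5.7,"dz":-1.6,"ax":0,"ay":0,"az":-1.87},
  {"fingers":0.62,"dx":49.4,"dy":-5.7,"dz":-1.6,"ax":0,"ay":0,"az":-1.87},
  {"fingers":0.62,"dx":49.4,"dy":-5.7,"dz":-1.6,"ax":0,"ay":0,"az":-1.87},
  {"fingers":0.62,"dx":49.4,"dy":-5.7,"dz":-1.6,"ax":0,"ay":0,"az":-1.87},
  {"fingers":0.62,"dx":49.4,"dy":-5.7,"dz":-1.6,"ax":0,"ay":0,"az":-1.87},
  {"fingers":0.62,"dx":49.4,"dy":-5.7,"dz":-1.6,"ax":0,"ay":0,"az":-1.87},
  {"fingers":0.62,"dx":49.4,"dy":-5.7,"dz":-1.6,"ax":0,"ay":0,"az":-1.87},
  {"fingers":0.62,"dx":49.4,"dy":-5.7,"dz":-1.6,"ax":0,"ay":0,"az":-1.87},
])

```text
time_s: 20.6
tool_pos: [0.4997, 0.2306, 0.2695]
ee_rot: [-0.001, 0.675, 0.738, -0.0]
ft_force: [-0.8, -0.5, 0.2]
gripper_width: 0.0766
```

Call:
move_arm([
  {"fingers":0.62,"dx":0,"dy":0,"dz":0,"ax":0,"ay":0,"az":0},
  {"fingers":0.62,"dx":0,"dy":0,"dz":0,"ax":0,"ay":0,"az":0},
  {"fingers":0.62,"dx":0,"dy":0,"dz":0,"ax":0,"ay":0,"az":0},
])

```text
time_s: 20.9
tool_pos: [0.5007, 0.228, 0.2701]
ee_rot: [0.0, 0.676, 0.736, -0.0]
ft_force: [0.8, 0.4, 0.2]
gripper_width: 0.0763
```

```bash
python3 tins.py t3|grep -v scene; python3 - <<'E'
from h import *
cv2.imwrite("pics/wt3x.png",cv2.resize(cv2.imread("pics/wrist_t3.png"),(800,600)))
print(sense()["tool_pos"]); plan([0.460,0.3717,0.021],94)
E
```

```text
blue side 86 0.73 [ 0.7239 -0.1846  0.302 ] 1.23
blue side 105 0.6 [ 0.5846  0.3631 -0.0362] 0.21
blue wrist 104 0.8 [ 0.5837  0.3681 -0.0511] 0.03
  ALL blue [ 0.5839  0.3679 -0.0535  0.0316] -3.1 1.68
orange wrist 18 0.44 [0.4763 0.3238 0.0867] 0.96
  ALL orange [ 0.4841  0.2996 -3.547   0.3816] -203.2 1.36
red side 1 0.64 [0.4606 0.3646 0.0218] 0.27
red wrist 1 0.75 [0.4597 0.3716 0.0575] 0.04
  ALL red [0.4598 0.3718 0.0728 0.0294] 4.2 0.42
21.2
[0.50050067 0.22894236 0.27013263]
d [14.57 -2.81 24.91] a [ 0.001 -0.     0.119] dist 29.0
```

View pics/wt3x.png

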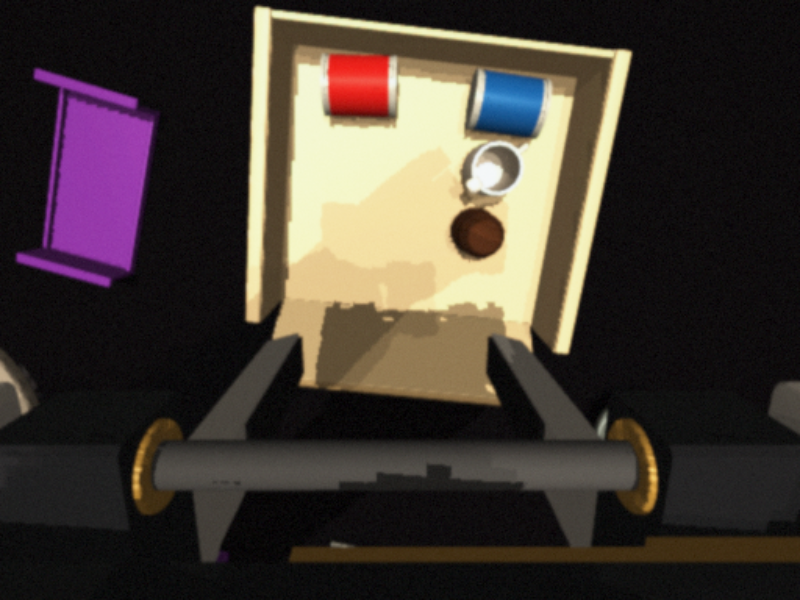

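Call:
move_arm([
  {"fingers":0.62,"dx":4.5,"dy":-1,"dz":1,"ax":0,"ay":0,"az":0.1},
  {"fingers":0.62,"dx":9,"dy":-2,"dz":3,"ax":0,"ay":0,"az":0.1},
  {"fingers":0.62,"dx":13,"dy":-2.8,"dz":5,"ax":0,"ay":0,"az":0.1},
  {"fingers":0.62,"dx":14.6,"dy":-2.8,"dz":9,"ax":0,"ay":0,"az":0.1},
  {"fingers":0.62,"dx":14.6,"dy":-2.8,"dz":14,"ax":0,"ay":0,"az":0.1},
  {"fingers":0.62,"dx":14.6,"dy":-2.8,"dz":16,"ax":0,"ay":0,"az":0.1},
  {"fingers":0.62,"dx":14.6,"dy":-2.8,"dz":16,"ax":0,"ay":0,"az":0.1},
  {"fingers":0.62,"dx":14.6,"dy":-2.8,"dz":16,"ax":0,"ay":0,"az":0.1},
])

```text
time_s: 22.0
tool_pos: [0.46, 0.3726, 0.1108]
ee_rot: [-0.0, 0.681, 0.732, 0.0]
ft_force: [-0.1, 0.1, 0.7]
gripper_width: 0.0759
```

```bash
python3 - <<'E'
from h import *
plan([0.460,0.3717,0.021],94);s=sense();print(s["tool_pos"],s["joint_velocities"].round(3))
E
```

```text
d [-0.09 -0.01  8.98] a [ 0.    -0.004  0.022] dist 9.0
[0.46002633 0.37257897 0.11082032] [ 0.009 -0.026 -0.011 -0.016 -0.002  0.002 -0.001]
```

Call:
move_arm([
  {"fingers":0.62,"dx":-0.05,"dy":0,"dz":4,"ax":0,"ay":0,"az":0},
  {"fingers":0.62,"dx":-0.05,"dy":0,"dz":7,"ax":0,"ay":0,"az":0},
  {"fingers":0.62,"dx":-0.05,"dy":0,"dz":9,"ax":0,"ay":0,"az":0},
  {"fingers":0.62,"dx":-0.05,"dy":0,"dz":9,"ax":0,"ay":0,"az":0},
  {"fingers":0.62,"dx":-0.05,"dy":0,"dz":9,"ax":0,"ay":0,"az":0},
  {"fingers":-1,"dx":-0.05,"dy":0,"dz":9,"ax":0,"ay":0,"az":0},
  {"fingers":-1,"dx":-0.05,"dy":0,"dz":9,"ax":0,"ay":0,"az":0},
  {"fingers":-1,"dx":-0.05,"dy":0,"dz":9,"ax":0,"ay":0,"az":0},
  {"fingers":-1,"dx":-0.05,"dy":0,"dz":9,"ax":0,"ay":0,"az":0},
  {"fingers":-1,"dx":-0.05,"dy":0,"dz":9,"ax":0,"ay":0,"az":0},
])

```text
time_s: 23.0
tool_pos: [0.4605, 0.3721, 0.0213]
ee_rot: [0.0, 0.681, 0.732, 0.001]
ft_force: [-1.2, -2.2, 11.0]
gripper_width: 0.0597
```

```bash
python3 - <<'E'
from h import *
s=sense();print(s["tool_pos"],s["ft_force"]);plan([0.4842,-0.1985,0.20],80)
E
```

```text
[0.46053823 0.37206788 0.02133104] [-1.15849333 -2.15775871 10.96790142]
d [-57.07  -1.75 -17.9 ] a [ 0.011 -0.005  1.77 ] dist 59.8
```

Call:
move_arm([
  {"fingers":-1,"dx":0,"dy":0,"dz":-5,"ax":0,"ay":0,"az":0},
  {"fingers":-1,"dx":0,"dy":0,"dz":-10,"ax":0,"ay":0,"az":0},
  {"fingers":-1,"dx":0,"dy":0,"dz":-14,"ax":0,"ay":0,"az":0},
  {"fingers":-1,"dx":-5,"dy":0,"dz":-18,"ax":0,"ay":0,"az":0.3},
  {"fingers":-1,"dx":-57,"dy":-1.8,"dz":-18,"ax":0,"ay":0,"az":1.77},
  {"fingers":-1,"dx":-57,"dy":-1.8,"dz":-18,"ax":0,"ay":0,"az":1.77},
  {"fingers":-1,"dx":-57,"dy":-1.8,"dz":-18,"ax":0,"ay":0,"az":1.77},
  {"fingers":-1,"dx":-57,"dy":-1.8,"dz":-18,"ax":0,"ay":0,"az":1.77},
  {"fingers":-1,"dx":-57,"dy":-1.8,"dz":-18,"ax":0,"ay":0,"az":1.77},
  {"fingers":-1,"dx":-57,"dy":-1.8,"dz":-18,"ax":0,"ay":0,"az":1.77},
  {"fingers":-1,"dx":-57,"dy":-1.8,"dz":-18,"ax":0,"ay":0,"az":1.77},
  {"fingers":-1,"dx":-57,"dy":-1.8,"dz":-18,"ax":0,"ay":0,"az":1.77},
])

```text
time_s: 24.2
tool_pos: [0.478, -0.069, 0.1986]
ee_rot: [0.001, 0.766, 0.643, 0.0]
ft_force: [0.5, 1.3, -2.6]
gripper_width: 0.0598
```

```bash
python3 - <<'E'
from h import *
s=sense();print(s["tool_pos"],s["ft_force"]);plan([0.4842,-0.1985,0.20],80)
E
```

```text
[ 0.47795514 -0.06901276  0.19863537] [ 0.47902075  1.34589999 -2.64193949]
d [-12.64   2.86  -0.13] a [0.009 0.004 0.002] dist 13.0
```

Call:
move_arm([
  {"fingers":-1,"dx":-12.6,"dy":2.86,"dz":0,"ax":0,"ay":0,"az":0},
  {"fingers":-1,"dx":-12.6,"dy":2.86,"dz":0,"ax":0,"ay":0,"az":0},
  {"fingers":-1,"dx":-12.6,"dy":2.86,"dz":0,"ax":0,"ay":0,"az":0},
  {"fingers":-1,"dx":-12.6,"dy":2.86,"dz":0,"ax":0,"ay":0,"az":0},
  {"fingers":-1,"dx":-12.6,"dy":2.86,"dz":0,"ax":0,"ay":0,"az":0},
  {"fingers":-1,"dx":-12.6,"dy":2.86,"dz":0,"ax":0,"ay":0,"az":0},
  {"fingers":-1,"dx":-12.6,"dy":2.86,"dz":0,"ax":0,"ay":0,"az":0},
])

```text
time_s: 24.9
tool_pos: [0.4848, -0.1947, 0.1981]
ee_rot: [0.0, 0.765, 0.644, 0.0]
ft_force: [-0.4, 0.2, -1.5]
gripper_width: 0.0597
```

```bash
python3 held.py;python3 - <<'E'
from h import *
s=sense();print(s["tool_pos"],s["ft_force"]);plan([0.4842,-0.1985,0.075],80)
E
```

```text
red [ 0.4856 -0.1953 -0.166 ] -9.5 jaw -9.9 cost 0.056 offset tool mm [ -0.5   0.9 -12.1]
[ 0.48475196 -0.19505376  0.1980474 ] [ 0.40310623 -0.80183387 -2.22027013]
d [-0.35  0.   12.3 ] a [0.001 0.    0.012] dist 12.3
```

Call:
move_arm([
  {"fingers":-1,"dx":-0.3,"dy":-0.05,"dz":4,"ax":0,"ay":0,"az":0},
  {"fingers":-1,"dx":-0.3,"dy":-0.05,"dz":9,"ax":0,"ay":0,"az":0},
  {"fingers":-1,"dx":-0.3,"dy":-0.05,"dz":11,"ax":0,"ay":0,"az":0},
  {"fingers":-1,"dx":-0.3,"dy":-0.05,"dz":12,"ax":0,"ay":0,"az":0},
  {"fingers":-1,"dx":-0.3,"dy":-0.05,"dz":12,"ax":0,"ay":0,"az":0},
  {"fingers":-1,"dx":-0.3,"dy":-0.05,"dz":12,"ax":0,"ay":0,"az":0},
  {"fingers":-1,"dx":-0.3,"dy":-0.05,"dz":12,"ax":0,"ay":0,"az":0},
])

```text
time_s: 25.7
tool_pos: [0.4845, -0.1991, 0.0793]
ee_rot: [0.001, 0.766, 0.643, 0.0]
ft_force: [-0.0, 0.3, -1.2]
gripper_width: 0.0598
```

```bash
python3 - <<'E'
from h import *
s=sense();print(s["tool_pos"],s["ft_force"]);plan([0.4842,-0.1985,0.0175],80)
E
```

```text
[ 0.48454089 -0.19910667  0.07930448] [-0.0462622   0.25545178 -1.18536903]
d [ 0.06 -0.06  6.18] a [0.016 0.005 0.002] dist 6.2
```

Call:
move_arm([
  {"fingers":-1,"dx":0.1,"dy":-0.05,"dz":2,"ax":0,"ay":0,"az":0},
  {"fingers":-1,"dx":0.1,"dy":-0.05,"dz":3.5,"ax":0,"ay":0,"az":0},
  {"fingers":-1,"dx":0.1,"dy":-0.05,"dz":4.5,"ax":0,"ay":0,"az":0},
  {"fingers":-1,"dx":0.1,"dy":-0.05,"dz":5.3,"ax":0,"ay":0,"az":0},
  {"fingers":-1,"dx":0.1,"dy":-0.05,"dz":5.9,"ax":0,"ay":0,"az":0},
  {"fingers":-1,"dx":0.1,"dy":-0.05,"dz":6.2,"ax":0,"ay":0,"az":0},
  {"fingers":-1,"dx":0.1,"dy":-0.05,"dz":6.2,"ax":0,"ay":0,"az":0},
])

```text
time_s: 26.4
tool_pos: [0.4832, -0.1978, 0.0162]
ee_rot: [-0.0, 0.766, 0.643, -0.0]
ft_force: [-4.0, 1.6, 5.4]
gripper_width: 0.0598
```

Contact, no large side force. Release and look.

Call:
move_arm([
  {"fingers":0.62,"dx":0,"dy":0,"dz":0,"ax":0,"ay":0,"az":0},
  {"fingers":0.62,"dx":0,"dy":0,"dz":0,"ax":0,"ay":0,"az":0},
  {"fingers":0.62,"dx":0,"dy":0,"dz":0,"ax":0,"ay":0,"az":0},
  {"fingers":0.62,"dx":0,"dy":0,"dz":-2,"ax":0,"ay":0,"az":0},
  {"fingers":0.62,"dx":0,"dy":0,"dz":-6,"ax":0,"ay":0,"az":0},
  {"fingers":0.62,"dx":0,"dy":0,"dz":-11,"ax":0,"ay":0,"az":0},
  {"fingers":0.62,"dx":-4,"dy":0,"dz":-15,"ax":0,"ay":0,"az":0},
  {"fingers":0.62,"dx":-8,"dy":0,"dz":-20,"ax":0,"ay":0,"az":0},
  {"fingers":0.62,"dx":-8,"dy":0,"dz":-24,"ax":0,"ay":0,"az":0},
  {"fingers":0.62,"dx":-8,"dy":0,"dz":-24,"ax":0,"ay":0,"az":0},
  {"fingers":0.62,"dx":-8,"dy":0,"dz":-24,"ax":0,"ay":0,"az":0},
  {"fingers":0.62,"dx":-8,"dy":0,"dz":-24,"ax":0,"ay":0,"az":0},
])

```text
time_s: 27.6
tool_pos: [0.469, -0.2759, 0.2547]
ee_rot: [-0.001, 0.766, 0.643, -0.0]
ft_force: [0.1, 0.4, -0.9]
gripper_width: 0.0758
```

```bash
python3 tins.py r3 0.028; python3 - <<'E'
from h import *
cv2.imwrite("pics/wr3x.png",cv2.resize(cv2.imread("pics/wrist_r3.png"),(800,600)))
plan([0.54,0.23,0.27],87); s=sense(); print(s["tool_pos"])
E
```

```text
blue scene 106 0.67 [0.5798 0.3708 0.0343] 0.47
blue side 105 0.68 [0.5847 0.3643 0.0156] 0.21
  ALL blue [ 0.5841  0.3654 -0.0234  0.0349] -1.3 0.71
orange scene 13 0.86 [ 0.4899 -0.1512 -0.1599] 0.2
orange side 11 0.71 [ 0.4946 -0.153   0.0283] 0.41
  ALL orange [ 0.4933 -0.1517 -0.1435  0.0276] -8.2 0.64
purple scene 166 0.83 [ 0.4755 -0.2479 -0.1782] 0.09
purple side 165 0.58 [ 0.476  -0.25   -0.1612] 0.35
purple wrist 158 0.58 [ 0.4752 -0.2473 -0.1719] 0.03
  ALL purple [ 0.4758 -0.2477 -0.163   0.0271] -9.3 0.49
red scene 2 0.63 [ 0.4824 -0.1986 -0.152 ] 0.12
red side 1 0.64 [ 0.486  -0.2035 -0.1736] 0.25
red wrist 3 0.7 [ 0.4847 -0.1974 -0.2037] 0.07
  ALL red [ 0.4856 -0.1984 -0.1733  0.0301] -9.9 0.49
yellow wrist 27 0.67 [ 0.493  -0.1497 -0.1733] 0.04
27.9
d [51.07 -1.78 -1.46] a [-0.008 -0.005 -0.869] dist 51.1
[ 0.46927882 -0.2760757   0.25506932]
```

View pics/wr3x.png

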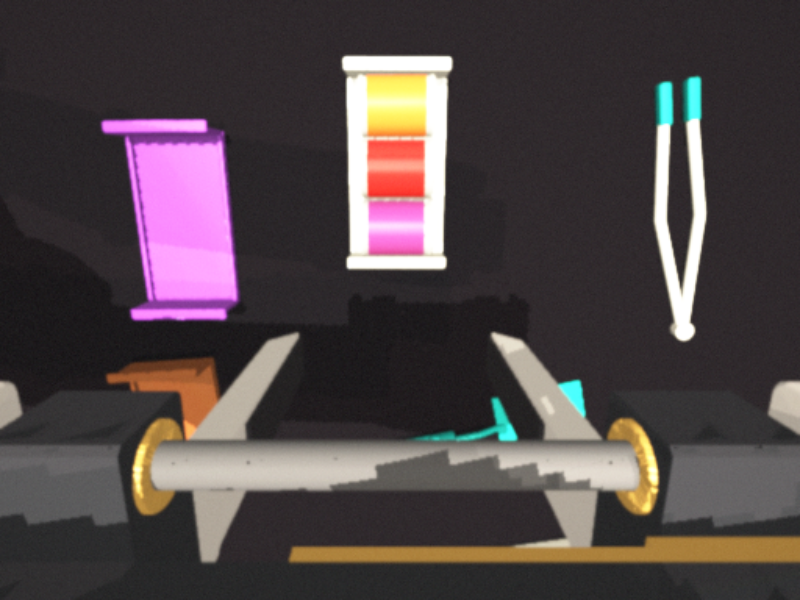

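```bash
python3 - <<'E'
from h import *
plan([0.57,0.25,0.25],87)
E
```

```text
d [53.56  0.83  0.54] a [-0.008 -0.005 -0.869] dist 53.6
```

Call:
move_arm([
  {"fingers":0.62,"dx":53.5,"dy":0.8,"dz":0.5,"ax":0,"ay":0,"az":-0.87},
  {"fingers":0.62,"dx":53.5,"dy":0.8,"dz":0.5,"ax":0,"ay":0,"az":-0.87},
  {"fingers":0.62,"dx":53.5,"dy":0.8,"dz":0.5,"ax":0,"ay":0,"az":-0.87},
  {"fingers":0.62,"dx":53.5,"dy":0.8,"dz":0.5,"ax":0,"ay":0,"az":-0.87},
  {"fingers":0.62,"dx":53.5,"dy":0.8,"dz":0.5,"ax":0,"ay":0,"az":-0.87},
  {"fingers":0.62,"dx":53.5,"dy":0.8,"dz":0.5,"ax":0,"ay":0,"az":-0.87},
  {"fingers":0.45,"dx":53.5,"dy":0.8,"dz":0.5,"ax":0,"ay":0,"az":-0.87},
  {"fingers":0.45,"dx":53.5,"dy":0.8,"dz":0.5,"ax":0,"ay":0,"az":-0.87},
  {"fingers":0.45,"dx":53.5,"dy":0.8,"dz":0.5,"ax":0,"ay":0,"az":-0.87},
  {"fingers":0.45,"dx":53.5,"dy":0.8,"dz":0.5,"ax":0,"ay":0,"az":-0.87},
  {"fingers":0.45,"dx":53.5,"dy":0.8,"dz":0.5,"ax":0,"ay":0,"az":-0.87},
  {"fingers":0.45,"dx":53.5,"dy":0.8,"dz":0.5,"ax":0,"ay":0,"az":-0.87},
])

```text
time_s: 29.1
tool_pos: [0.5689, 0.2548, 0.2502]
ee_rot: [-0.002, 0.723, 0.69, 0.0]
ft_force: [-0.8, -0.8, -0.3]
gripper_width: 0.0682
```

Call:
move_arm([
  {"fingers":0.45,"dx":0,"dy":0,"dz":0,"ax":0,"ay":0,"az":0},
  {"fingers":0.45,"dx":0,"dy":0,"dz":0,"ax":0,"ay":0,"az":0},
  {"fingers":0.45,"dx":0,"dy":0,"dz":0,"ax":0,"ay":0,"az":0},
])

```text
time_s: 29.4
tool_pos: [0.5703, 0.2475, 0.2509]
ee_rot: [0.0, 0.726, 0.688, -0.0]
ft_force: [-0.8, 1.1, 0.6]
gripper_width: 0.0682
```

```bash
python3 tins.py t4|grep  blue; python3 - <<'E'
from h import *
cv2.imwrite("pics/wt4x.png",cv2.resize(cv2.imread("pics/wrist_t4.png"),(800,600)))
print(sense()["tool_pos"],sense()["gripper_width"]); plan([0.5837,0.368,0.021],87)
c=get_calibration("wrist")
np.save("cw_t4.npy",c,allow_pickle=True)
E
```

```text
blue scene 105 0.74 [ 0.5803  0.369  -0.1335] 0.36
blue side 105 0.74 [0.5864 0.3622 0.0875] 0.29
blue wrist 104 0.67 [ 0.5838  0.368  -0.057 ] 0.03
  ALL blue [ 0.584   0.368  -0.0539  0.032 ] -3.1 0.73
[0.57018617 0.24851915 0.25104256] 0.06786433024243463
d [12.   0.7 23. ] a [ 0.002  0.    -0.008] dist 26.0
```

View pics/wt4x.png

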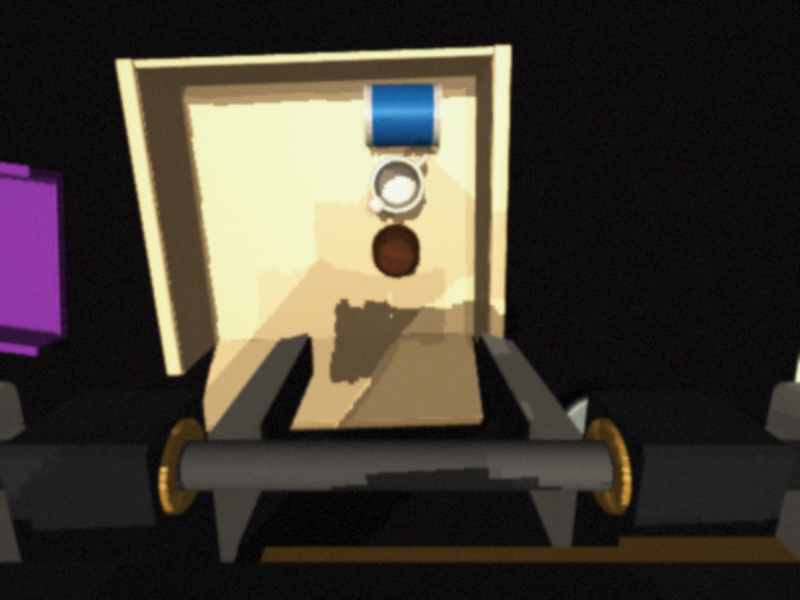

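```bash
python3 - <<'E'
from h import *
c=np.load("cw_t4.npy",allow_pickle=True).item()
f=.64
print(onz(c,(476*f,115*f),.008),onz(c,(493*f,115*f),.078),onz(c,(511*f,115*f),.078), onz(c,(185*f,115*f),.008))
print(onz(c,(480*f,420*f),.07),onz(c,(207*f,428*f),.07),onz(c,(472*f,333*f),.01),onz(c,(215*f,340*f),.01))
print(onz(c,(130*f,66*f),.078),onz(c,(496*f,52*f),.078))
E
```

```text
[0.64803993 0.36779987 0.008     ] [0.64813271 0.35895808 0.078     ] [0.66107121 0.35826581 0.078     ] [0.39748327 0.38120584 0.008     ]
[0.6382116 0.1116285 0.07     ] [0.40050835 0.1166853  0.07      ] [0.64182201 0.17052698 0.01      ] [0.39372252 0.17671586 0.01      ]
[0.39354152 0.40494202 0.078     ] [0.65027626 0.40018331 0.078     ]
```

Call:
move_arm([
  {"fingers":0.5,"dx":4.5,"dy":0.3,"dz":1,"ax":0,"ay":0,"az":0},
  {"fingers":0.5,"dx":9,"dy":0.7,"dz":2,"ax":0,"ay":0,"az":0},
  {"fingers":0.5,"dx":12,"dy":0.7,"dz":4,"ax":0,"ay":0,"az":0},
  {"fingers":0.5,"dx":12,"dy":0.7,"dz":8,"ax":0,"ay":0,"az":0},
  {"fingers":0.5,"dx":12,"dy":0.7,"dz":13,"ax":0,"ay":0,"az":0},
  {"fingers":0.5,"dx":12,"dy":0.7,"dz":14,"ax":0,"ay":0,"az":0},
  {"fingers":0.5,"dx":12,"dy":0.7,"dz":14,"ax":0,"ay":0,"az":0},
  {"fingers":0.5,"dx":12,"dy":0.7,"dz":14,"ax":0,"ay":0,"az":0},
])

```text
time_s: 30.5
tool_pos: [0.5843, 0.3691, 0.1132]
ee_rot: [0.0, 0.726, 0.688, 0.001]
ft_force: [-1.2, -0.2, 0.4]
gripper_width: 0.0705
```

```bash
python3 - <<'E'
from h import *
plan([0.584,0.368,0.021],87);s=sense();print(s["tool_pos"],s["joint_velocities"].round(3))
E
```

```text
d [-0.12 -0.04  9.22] a [ 0.012 -0.011 -0.007] dist 9.2
[0.58427767 0.36906166 0.11323016] [ 0.003 -0.018 -0.006 -0.007  0.003 -0.002 -0.002]
```

Call:
move_arm([
  {"fingers":0.5,"dx":-0.05,"dy":0,"dz":4,"ax":0,"ay":0,"az":0},
  {"fingers":0.5,"dx":-0.05,"dy":0,"dz":7,"ax":0,"ay":0,"az":0},
  {"fingers":0.5,"dx":-0.05,"dy":0,"dz":9.2,"ax":0,"ay":0,"az":0},
  {"fingers":0.5,"dx":-0.05,"dy":0,"dz":9.2,"ax":0,"ay":0,"az":0},
  {"fingers":0.5,"dx":-0.05,"dy":0,"dz":9.2,"ax":0,"ay":0,"az":0},
  {"fingers":-1,"dx":-0.05,"dy":0,"dz":9.2,"ax":0,"ay":0,"az":0},
  {"fingers":-1,"dx":-0.05,"dy":0,"dz":9.2,"ax":0,"ay":0,"az":0},
  {"fingers":-1,"dx":-0.05,"dy":0,"dz":9.2,"ax":0,"ay":0,"az":0},
  {"fingers":-1,"dx":-0.05,"dy":0,"dz":9.2,"ax":0,"ay":0,"az":0},
  {"fingers":-1,"dx":-0.05,"dy":0,"dz":9.2,"ax":0,"ay":0,"az":0},
])

```text
time_s: 31.5
tool_pos: [0.5843, 0.3687, 0.0211]
ee_rot: [0.0, 0.726, 0.688, 0.001]
ft_force: [-1.9, -2.0, 10.9]
gripper_width: 0.0599
```

```bash
python3 - <<'E'
from h import *
s=sense();print(s["tool_pos"],s["ft_force"]);plan([0.4888,-0.1736,0.25],80)
E
```

```text
[0.58433182 0.36866547 0.02109149] [-1.89880832 -1.96579903 10.92758777]
d [-54.62  -6.61 -22.99] a [ 0.016 -0.011  0.87 ] dist 59.6
```

Call:
move_arm([
  {"fingers":-1,"dx":0,"dy":0,"dz":-5,"ax":0,"ay":0,"az":0},
  {"fingers":-1,"dx":0,"dy":0,"dz":-10,"ax":0,"ay":0,"az":0},
  {"fingers":-1,"dx":0,"dy":0,"dz":-15,"ax":0,"ay":0,"az":0},
  {"fingers":-1,"dx":-5,"dy":-0.6,"dz":-20,"ax":0,"ay":0,"az":0.2},
  {"fingers":-1,"dx":-54.6,"dy":-6.6,"dz":-23,"ax":0,"ay":0,"az":0.87},
  {"fingers":-1,"dx":-54.6,"dy":-6.6,"dz":-23,"ax":0,"ay":0,"az":0.87},
  {"fingers":-1,"dx":-54.6,"dy":-6.6,"dz":-23,"ax":0,"ay":0,"az":0.87},
  {"fingers":-1,"dx":-54.6,"dy":-6.6,"dz":-23,"ax":0,"ay":0,"az":0.87},
  {"fingers":-1,"dx":-54.6,"dy":-6.6,"dz":-23,"ax":0,"ay":0,"az":0.87},
  {"fingers":-1,"dx":-54.6,"dy":-6.6,"dz":-23,"ax":0,"ay":0,"az":0.87},
  {"fingers":-1,"dx":-54.6,"dy":-6.6,"dz":-23,"ax":0,"ay":0,"az":0.87},
  {"fingers":-1,"dx":-54.6,"dy":-6.6,"dz":-23,"ax":0,"ay":0,"az":0.87},
])

```text
time_s: 32.7
tool_pos: [0.5079, -0.0614, 0.2399]
ee_rot: [0.001, 0.766, 0.643, 0.0]
ft_force: [2.0, -0.2, -1.2]
gripper_width: 0.0597
```

```bash
python3 - <<'E'
from h import *
s=sense();print(s["tool_pos"],s["ft_force"]);plan([0.4888,-0.1736,0.23],80)
E
```

```text
[ 0.50792113 -0.06139532  0.23992098] [ 2.01184946 -0.2300989  -1.22118718]
d [-11.38   0.06   1.  ] a [0.011 0.005 0.003] dist 11.4
```

Call:
move_arm([
  {"fingers":-1,"dx":-11.4,"dy":0,"dz":1,"ax":0,"ay":0,"az":0},
  {"fingers":-1,"dx":-11.4,"dy":0,"dz":1,"ax":0,"ay":0,"az":0},
  {"fingers":-1,"dx":-11.4,"dy":0,"dz":1,"ax":0,"ay":0,"az":0},
  {"fingers":-1,"dx":-11.4,"dy":0,"dz":1,"ax":0,"ay":0,"az":0},
  {"fingers":-1,"dx":-11.4,"dy":0,"dz":1,"ax":0,"ay":0,"az":0},
  {"fingers":-1,"dx":-11.4,"dy":0,"dz":1,"ax":0,"ay":0,"az":0},
  {"fingers":-1,"dx":-11.4,"dy":0,"dz":1,"ax":0,"ay":0,"az":0},
])

```text
time_s: 33.4
tool_pos: [0.4893, -0.1704, 0.2291]
ee_rot: [0.0, 0.765, 0.644, 0.0]
ft_force: [-1.2, -0.2, -1.8]
gripper_width: 0.06
```

```bash
python3 held.py;python3 - <<'E'
from h import *
im=capture("wrist");cv2.imwrite("pics/h4.png",im)
s=sense();print(s["tool_pos"],s["ft_force"]);plan([0.4888,-0.1736,0.10],80)
E
```

```text
blue [ 0.4898 -0.1717 -0.1725] -9.9 jaw -9.9 cost 0.036 offset tool mm [ -1.2   0.7 -12.1]
[ 0.48907871 -0.17110855  0.22887369] [-0.49535784 -1.0751679  -2.50966016]
d [-2.500e-01  1.000e-02  1.289e+01] a [ 0.001 -0.     0.011] dist 12.9
```

View pics/h4.png

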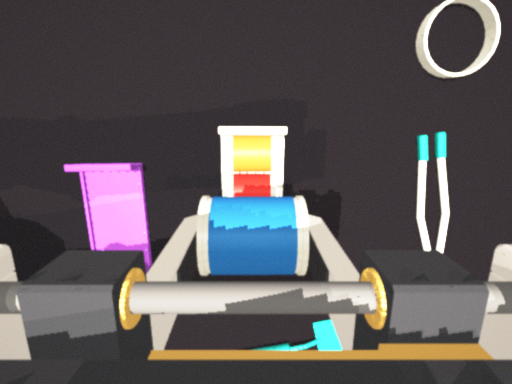

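Call:
move_arm([
  {"fingers":-1,"dx":-0.15,"dy":-0.03,"dz":4,"ax":0,"ay":0,"az":0},
  {"fingers":-1,"dx":-0.15,"dy":-0.03,"dz":8,"ax":0,"ay":0,"az":0},
  {"fingers":-1,"dx":-0.15,"dy":-0.03,"dz":11,"ax":0,"ay":0,"az":0},
  {"fingers":-1,"dx":-0.15,"dy":-0.03,"dz":13.5,"ax":0,"ay":0,"az":0},
  {"fingers":-1,"dx":-0.15,"dy":-0.03,"dz":14.5,"ax":0,"ay":0,"az":0},
  {"fingers":-1,"dx":-0.15,"dy":-0.03,"dz":14.5,"ax":0,"ay":0,"az":0},
  {"fingers":-1,"dx":-0.15,"dy":-0.03,"dz":14.5,"ax":0,"ay":0,"az":0},
  {"fingers":-1,"dx":-0.15,"dy":-0.03,"dz":14.5,"ax":0,"ay":0,"az":0},
])

```text
time_s: 34.35
tool_pos: [0.4891, -0.1735, 0.0851]
ee_rot: [0.001, 0.766, 0.643, 0.0]
ft_force: [0.6, 0.9, -1.7]
gripper_width: 0.0599
```

```bash
python3 - <<'E'
from h import *
s=sense();print(s["tool_pos"],s["ft_force"]);plan([0.4888,-0.1736,0.0586],80)
E
```

```text
[ 0.48912708 -0.17350045  0.08508324] [ 0.63198956  0.86088045 -1.74840715]
d [-0.01 -0.04  2.65] a [0.014 0.003 0.001] dist 2.6
```

Call:
move_arm([
  {"fingers":-1,"dx":0.1,"dy":-0.05,"dz":1,"ax":0,"ay":0,"az":0},
  {"fingers":-1,"dx":0.1,"dy":-0.05,"dz":1.8,"ax":0,"ay":0,"az":0},
  {"fingers":-1,"dx":0.1,"dy":-0.05,"dz":2.3,"ax":0,"ay":0,"az":0},
  {"fingers":-1,"dx":0.1,"dy":-0.05,"dz":2.5,"ax":0,"ay":0,"az":0},
  {"fingers":-1,"dx":0.1,"dy":-0.05,"dz":2.5,"ax":0,"ay":0,"az":0},
])

```text
time_s: 34.85
tool_pos: [0.4878, -0.1724, 0.0585]
ee_rot: [-0.0, 0.766, 0.643, -0.0]
ft_force: [0.6, -1.1, -1.5]
gripper_width: 0.0599
```

Call:
move_arm([
  {"fingers":-1,"dx":0,"dy":0,"dz":0.1,"ax":0,"ay":0,"az":0},
  {"fingers":-1,"dx":0,"dy":0,"dz":0.1,"ax":0,"ay":0,"az":0},
])

```text
time_s: 35.05
tool_pos: [0.4879, -0.1729, 0.0582]
ee_rot: [0.0, 0.766, 0.643, -0.0]
ft_force: [-4.6, -3.2, 12.7]
gripper_width: 0.0595
```

Call:
move_arm([
  {"fingers":-0.5,"dx":0,"dy":0,"dz":0.05,"ax":0,"ay":0,"az":0},
  {"fingers":0.4,"dx":0,"dy":0,"dz":0.05,"ax":0,"ay":0,"az":0},
  {"fingers":0.62,"dx":0,"dy":0,"dz":0.05,"ax":0,"ay":0,"az":0},
  {"fingers":0.62,"dx":0,"dy":0,"dz":0,"ax":0,"ay":0,"az":0},
  {"fingers":0.62,"dx":0,"dy":0,"dz":-2,"ax":0,"ay":0,"az":0},
  {"fingers":0.62,"dx":0,"dy":0,"dz":-6,"ax":0,"ay":0,"az":0},
  {"fingers":0.62,"dx":0,"dy":0,"dz":-11,"ax":0,"ay":0,"az":0},
  {"fingers":0.62,"dx":-4,"dy":0,"dz":-15,"ax":0,"ay":0,"az":0},
  {"fingers":0.62,"dx":-9,"dy":0,"dz":-19,"ax":0,"ay":0,"az":0},
  {"fingers":0.62,"dx":-10,"dy":0,"dz":-20,"ax":0,"ay":0,"az":0},
  {"fingers":0.62,"dx":-10,"dy":0,"dz":-20,"ax":0,"ay":0,"az":0},
  {"fingers":0.62,"dx":-10,"dy":0,"dz":-20,"ax":0,"ay":0,"az":0},
])

```text
time_s: 36.25
tool_pos: [0.4706, -0.2707, 0.2576]
ee_rot: [0.0, 0.766, 0.643, 0.0]
ft_force: [-0.5, -0.1, -0.2]
gripper_width: 0.0759
```

```bash
python3 tins.py r4 0.0695 | grep blue; python3 - <<'E'
from h import *
a=cv2.resize(cv2.imread("pics/wrist_r4.png")[20:240,140:400],None,fx=2,fy=2)
b=cv2.resize(cv2.imread("pics/scene_r4.png")[160:260,160:270],None,fx=2.5,fy=2.5)
o=np.zeros((440,800,3),np.uint8);o[:a.shape[0],:a.shape[1]]=a;o[:b.shape[0],520:520+b.shape[1]]=b[:,:280]
cv2.imwrite("pics/r4x.png",o)
cv2.imwrite("pics/side_r4f.png",cv2.imread("pics/side_r4.png"))
print(sense()["tool_pos"])
E
```

```text
blue scene 103 0.83 [ 0.4887 -0.1741 -0.2115] 0.11
blue side 104 0.8 [ 0.4898 -0.1723 -0.1359] 0.06
blue wrist 94 0.62 [ 0.4885 -0.1741 -0.1714] 0.03
  ALL blue [ 0.4887 -0.1738 -0.173   0.0677] -9.9 0.22
[ 0.47067322 -0.26975511  0.25717895]
```

View pics/r4x.png

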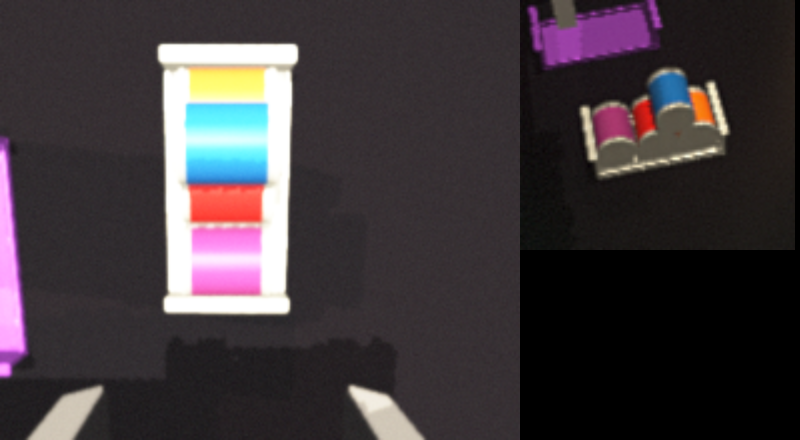

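View pics/side_r4.png

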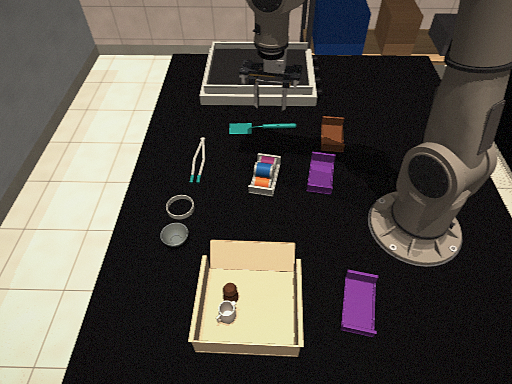

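```bash
python3 - <<'E'
from h import *
for n in("scene","side"):
    capture(n); print([(round(d["score"],2),d["position"]) for d in tip_of(n,"flap_lip")[:2]])
plan([0.517,0.06,0.20],89)
E
```

```text
[]
[(0.94, [0.5169, 0.1106, 0.0643])]
d [33.34 -1.15  5.77] a [-0.002 -0.002 -1.12 ] dist 33.9
```

Call:
move_arm([
  {"fingers":-1,"dx":33.3,"dy":-1.1,"dz":0,"ax":0,"ay":0,"az":-1.12},
  {"fingers":-1,"dx":33.3,"dy":-1.1,"dz":0,"ax":0,"ay":0,"az":-1.12},
  {"fingers":-1,"dx":33.3,"dy":-1.1,"dz":0,"ax":0,"ay":0,"az":-1.12},
  {"fingers":-1,"dx":33.3,"dy":-1.1,"dz":0,"ax":0,"ay":0,"az":-1.12},
  {"fingers":-1,"dx":33.3,"dy":-1.1,"dz":0,"ax":0,"ay":0,"az":-1.12},
  {"fingers":-1,"dx":33.3,"dy":-1.1,"dz":0,"ax":0,"ay":0,"az":-1.12},
  {"fingers":-1,"dx":33.3,"dy":-1.1,"dz":0,"ax":0,"ay":0,"az":-1.12},
  {"fingers":-1,"dx":33.3,"dy":-1.1,"dz":0,"ax":0,"ay":0,"az":-1.12},
  {"fingers":-1,"dx":33.3,"dy":-1.1,"dz":5.7,"ax":0,"ay":0,"az":-1.12},
  {"fingers":-1,"dx":33.3,"dy":-1.1,"dz":5.7,"ax":0,"ay":0,"az":-1.12},
  {"fingers":-1,"dx":33.3,"dy":-1.1,"dz":5.7,"ax":0,"ay":0,"az":-1.12},
])

```text
time_s: 37.85
tool_pos: [0.5167, 0.0586, 0.2002]
ee_rot: [-0.001, 0.713, 0.701, -0.001]
ft_force: [0.2, -0.1, 0.1]
gripper_width: 0.0005
```

```bash
python3 - <<'E'
from h import *
s=sense();print(s["tool_pos"],s["gripper_width"]);plan([0.517,0.06,0.035],89)
E
```

```text
[0.51672855 0.05861025 0.20015355] 0.0005318720576589311
d [ 0.14  0.07 16.52] a [-0.021 -0.001 -0.005] dist 16.5
```

Descend in front of the panel, then push.

Call:
move_arm([
  {"fingers":-1,"dx":0,"dy":0,"dz":5,"ax":0,"ay":0,"az":0},
  {"fingers":-1,"dx":0,"dy":0,"dz":10,"ax":0,"ay":0,"az":0},
  {"fingers":-1,"dx":0,"dy":0,"dz":14,"ax":0,"ay":0,"az":0},
  {"fingers":-1,"dx":0,"dy":0,"dz":16.5,"ax":0,"ay":0,"az":0},
  {"fingers":-1,"dx":0,"dy":0,"dz":16.5,"ax":0,"ay":0,"az":0},
  {"fingers":-1,"dx":2,"dy":0,"dz":16.5,"ax":0,"ay":0,"az":0},
  {"fingers":-1,"dx":4,"dy":0,"dz":16.5,"ax":0,"ay":0,"az":0},
  {"fingers":-1,"dx":5,"dy":0,"dz":16.5,"ax":0,"ay":0,"az":0},
  {"fingers":-1,"dx":6,"dy":0,"dz":16.5,"ax":0,"ay":0,"az":0},
  {"fingers":-1,"dx":6,"dy":0,"dz":16.5,"ax":0,"ay":0,"az":0},
])

```text
time_s: 38.85
tool_pos: [0.5206, 0.12, 0.0387]
ee_rot: [0.001, 0.713, 0.701, 0.001]
ft_force: [-0.3, 0.1, 0.0]
gripper_width: 0.0004
```

Call:
move_arm([
  {"fingers":-1,"dx":0.5,"dy":0,"dz":0,"ax":0,"ay":0,"az":0},
  {"fingers":-1,"dx":1,"dy":0,"dz":0,"ax":0,"ay":0,"az":0},
  {"fingers":-1,"dx":1.5,"dy":0,"dz":0,"ax":0,"ay":0,"az":0},
  {"fingers":-1,"dx":1.5,"dy":0,"dz":0,"ax":0,"ay":0,"az":0},
])

```text
time_s: 39.25
tool_pos: [0.519, 0.1351, 0.036]
ee_rot: [-0.0, 0.713, 0.701, 0.0]
ft_force: [-1.0, 0.9, 0.8]
gripper_width: 0.0006
```

```bash
python3 - <<'E'
from h import *
for n in("side","wrist","scene"):
    im=capture(n);cv2.imwrite(f"pics/f1{n}.png",im)
    if n!="wrist":print([(round(d["score"],2),d["position"]) for d in tip_of(n,"flap_lip")[:2]])
E
```

```text
[(0.58, [0.5158, 0.1432, 0.0881]), (0.26, [0.7656, -0.0538, 0.0003])]
[(0.72, [0.5119, 0.1464, 0.0861])]
```

View pics/f1side.png

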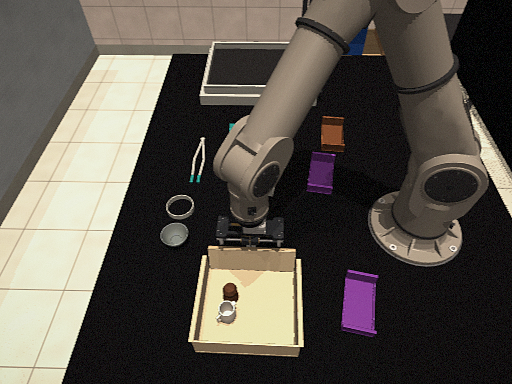

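View pics/f1wrist.png

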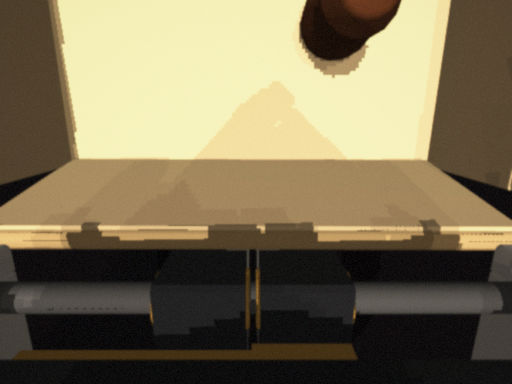

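Call:
move_arm([
  {"fingers":-1,"dx":0.4,"dy":0,"dz":0,"ax":0,"ay":0,"az":0},
  {"fingers":-1,"dx":0.8,"dy":0,"dz":0,"ax":0,"ay":0,"az":0},
  {"fingers":-1,"dx":1.2,"dy":0,"dz":0,"ax":0,"ay":0,"az":0},
  {"fingers":-1,"dx":1.4,"dy":0,"dz":0,"ax":0,"ay":0,"az":0},
  {"fingers":-1,"dx":1.5,"dy":0,"dz":0,"ax":0,"ay":0,"az":0},
  {"fingers":-1,"dx":1.5,"dy":0,"dz":0,"ax":0,"ay":0,"az":0},
])

```text
time_s: 40.1
tool_pos: [0.5191, 0.1495, 0.0358]
ee_rot: [-0.0, 0.713, 0.701, 0.0]
ft_force: [-0.6, -0.6, 0.2]
gripper_width: 0.0004
```

Call:
move_arm([
  {"fingers":-1,"dx":0.2,"dy":0,"dz":0,"ax":0,"ay":0,"az":0},
  {"fingers":-1,"dx":0.3,"dy":0,"dz":0,"ax":0,"ay":0,"az":0},
  {"fingers":-1,"dx":0.3,"dy":0,"dz":0,"ax":0,"ay":0,"az":0},
])

```text
time_s: 40.4
tool_pos: [0.5192, 0.1524, 0.0358]
ee_rot: [-0.0, 0.713, 0.701, 0.0]
ft_force: [0.3, 0.2, -0.2]
gripper_width: 0.0004
```

Call:
move_arm([
  {"fingers":-1,"dx":0.2,"dy":0,"dz":0,"ax":0,"ay":0,"az":0},
  {"fingers":-1,"dx":0.2,"dy":0,"dz":0,"ax":0,"ay":0,"az":0},
])

```text
time_s: 40.6
tool_pos: [0.5193, 0.1543, 0.0358]
ee_rot: [-0.0, 0.713, 0.701, 0.0]
ft_force: [0.3, -1.2, -0.3]
gripper_width: 0.0006
```

Call:
move_arm([
  {"fingers":-1,"dx":0.2,"dy":0,"dz":0,"ax":0,"ay":0,"az":0},
  {"fingers":-1,"dx":0.2,"dy":0,"dz":0,"ax":0,"ay":0,"az":0},
])

```text
time_s: 40.8
tool_pos: [0.5193, 0.1543, 0.0357]
ee_rot: [0.001, 0.714, 0.7, -0.001]
ft_force: [-1.4, -10.8, 7.9]
gripper_width: 0.0003
```

Call:
move_arm([
  {"fingers":-1,"dx":0.2,"dy":0,"dz":0,"ax":0,"ay":0,"az":0},
  {"fingers":-1,"dx":0.2,"dy":0,"dz":0,"ax":0,"ay":0,"az":0},
])

```text
time_s: 41.0
tool_pos: [0.5192, 0.1543, 0.0357]
ee_rot: [0.001, 0.714, 0.7, -0.002]
ft_force: [-3.1, -21.1, 14.9]
gripper_width: 0.0006
```

Call:
move_arm([
  {"fingers":-1,"dx":-0.4,"dy":0,"dz":0,"ax":0,"ay":0,"az":0},
  {"fingers":-1,"dx":-2,"dy":0,"dz":0,"ax":0,"ay":0,"az":0},
  {"fingers":-1,"dx":-5,"dy":0,"dz":0,"ax":0,"ay":0,"az":0},
  {"fingers":-1,"dx":-8,"dy":0,"dz":-2,"ax":0,"ay":0,"az":0},
  {"fingers":-1,"dx":-10,"dy":0,"dz":-6,"ax":0,"ay":0,"az":0},
  {"fingers":-1,"dx":-10,"dy":0,"dz":-11,"ax":0,"ay":0,"az":0},
  {"fingers":-1,"dx":-10,"dy":0,"dz":-16,"ax":0,"ay":0,"az":0},
  {"fingers":-1,"dx":-10,"dy":0,"dz":-21,"ax":0,"ay":0,"az":0},
  {"fingers":-1,"dx":-10,"dy":0,"dz":-24,"ax":0,"ay":0,"az":0},
  {"fingers":-1,"dx":-10,"dy":0,"dz":-24,"ax":0,"ay":0,"az":0},
  {"fingers":-1,"dx":-10,"dy":0,"dz":-24,"ax":0,"ay":0,"az":0},
])

```text
time_s: 42.1
tool_pos: [0.5176, 0.0582, 0.2759]
ee_rot: [0.001, 0.713, 0.701, 0.0]
ft_force: [-0.9, -0.0, -1.3]
gripper_width: 0.0006
```

```bash
python3 - <<'E'
from h import *
for n in("side","scene","wrist"):
    im=capture(n);cv2.imwrite(f"pics/f2{n}.png",im)
    print(n,[(round(d["score"],2),d["position"]) for d in tip_of(n,"flap_lip")[:2]])
cv2.imwrite("pics/f2scenex.png",cv2.resize(cv2.imread("pics/f2scene.png")[120:240,160:420],None,fx=3,fy=3,interpolation=cv2.INTER_CUBIC))
E
```

```text
side [(0.83, [0.5184, 0.1656, 0.0905]), (0.54, [0.493, -0.1499, 0.0314])]
scene [(0.72, [0.5104, 0.1625, 0.0954])]
wrist [(0.69, [0.5142, 0.1639, 0.0952])]
```

View pics/f2wrist.png

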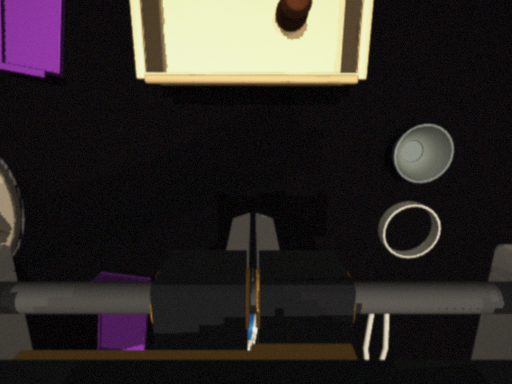

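View pics/f2scenex.png

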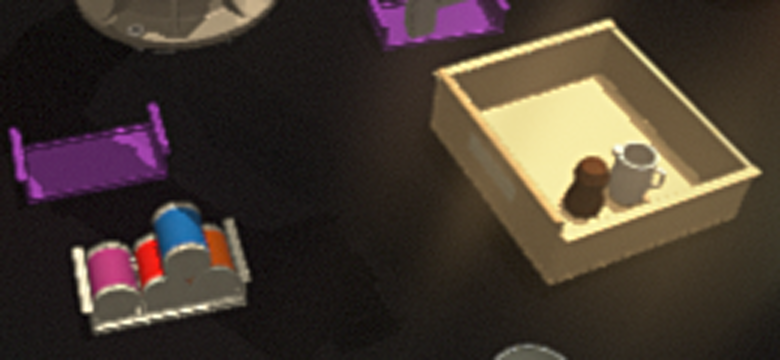

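View pics/f2side.png

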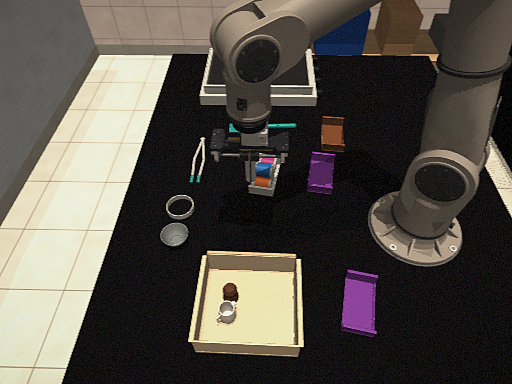

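```bash
python3 -c "
from station import *
print(close_job(), sense()['time_s'])"
```

```text
the job is handed in; nothing more can be done
the job is handed in; nothing more can be done
```

The four tins in the bin (purple, orange, red and blue; no yellow or green) are stacked in the steel rack, and the bin's front panel is pushed shut. The job was handed in at about 42 s.

- **Stack:** purple, red and orange lie side by side and fill the base. Blue is saddled between red and orange. The wrist-camera fits put each tin within about 1 mm of where I meant it to go. The fitted height of the blue tin was 67.7 mm, against 69.5 mm expected. The last picture, taken after the panel was shut, still shows the stack in place.
- **Panel:** it stopped moving under about 21 N of push. The lip was then measured at y ≈ 0.164 m and z ≈ 0.090 to 0.095 m. The shut position I worked out was y ≈ 0.162 m and z ≈ 0.093 m, so they agree within the measuring error.
- **Other things:** the creamer and pepper pot still stand in the bin. The counter items looked unmoved in the last pictures, though I did not measure them. I saw no tin knocked aside, and the arm was clear of everything at hand-in.
- **Disagreements:** the network sometimes reported other things as tins, and the scene and side cameras differed from the wrist camera by a few millimetres, so I placed the tins by the wrist fits.

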